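Set the root gap of a test joint with a feeler blade

ROBOT

A 6-joint arm with a two-finger parallel gripper is mounted at the origin on the work surface. World frame = base frame: x ahead of the robot, y to its left, z up, the work surface at z = 0. Lengths are in mm, angles in rad, forces in N, time in s.
With the tool pointing down it reaches from about 275 to 975 mm from the base axis. Payload 8.4 kg.
Tool frame: the origin (TCP) lies between the finger pads; the fingertips stand 19 mm ahead of it and the grasp point (between the pads) is the TCP; y points along the fingers, z is the direction in which the jaws open and shut, and the axes are right-handed (so a half turn about y gives the same grasp; the last joint's range is limited). The gripper opens to 92 mm and grips with 3 to 60 N. Pads are 20 mm wide; open, the fingers measure 128 mm over their backs; the gripper's body (75 mm by 189 mm) begins 69 mm behind the grasp point.
Start: joints at [1.292, 0.353, 1.633, -0, 1.155, -0.002], TCP at [170.798, 601.212, 233.583] pointing down, gripper open.
Joint ranges: [-2.63, 2.63], [-0.92, 2.1], [0.06, 2.66], [-1.3, 4.44], [0, 2.69], [-3.02, 3.02]. Speed limits (rad/s): [2.22, 2.22, 2.79, 3.14, 3.14, 3.14].

INTERFACE

Orientations are given as a 3x3 rotation matrix whose columns are the frame's x, y, z axes.
In Python, from station import robot, optics, workorder gives the robot as it stands.
- The arm moves only by the shell command python3 -m crank 'ROWS'. ROWS is JSON, a list of rows, each a list of 3 entries, a list of its own where there are three numbers: the shift along the world's x, y, z in mm, then the turn, a rotation vector about the world's x, y, z in rad, then the opening, from 0 (shut) to 1 (fully open). A call has 1 to 12 rows; each row shifts and turns the pose as measured when the row begins; what a row does not reach is not made up. A row lasts 1/12 s, in which the tool goes at most 41.7 mm and 7.16 degrees, less where a joint would pass 70% of its speed; a pose out of reach is approached as far as the arm can. A call is refused whole if a number of a shift passes 41.7 or a number of a turn 0.125, either way. A call with a gripper value outside its range is refused whole. The fingers move at their own pace and stop on an object; the grip force is fixed at half the most. Time passes only in rows, so rows that do not move let the fingers close. It gives the time, the measured TCP pose, the force and the opening at its end, in the units of the state.
- robot.get_obs(): the state, without advancing time (a new reading comes with each control period).
- optics.capture(name): name is "scene" or "side" or "wrist"; returns (picture, depth): 480x640x3 uint8, blue, green, red; 480x640 float32, mm along the optical axis (not along the pixel's ray), 0 where there is no reading.
- optics.camera_info(name): a dict with "mtx" (3x3 intrinsics, pixels), "view" (4x4, takes a point from world to camera coordinates). Camera axes: x right, y down, z forward; pixel columns grow to the right and rows downward; lengths in mm; the calibration is good to about 2 mm. A picture is of the moment at which its call begins: read the wrist's pose just before it. camera_info takes no time and is no camera call; for the wrist camera it gives the pose at the moment of the call.
- workorder.job_done(): hands the job in, once; it reports no verdict.
The state is a dict: "time": time; "joints": joint angles; "joint_vel": joint speeds; "effort": joint torques, N m; "eef_pos": TCP position; "orientation": TCP orientation; "ft_force": force on the tool from outside, world axes, zero at the start; "moment": the same for the moment, N m; "grip_width": finger opening in mm.
Only numpy, scipy, OpenCV 4.12 (cv2) and the standard library are available. Lean on these libraries where they do the work, as an engineer would, in place of code of your own. Each camera call takes 0.05 s, during which the arm holds its last target.

TASK

Set the 6 mm root gap of the test joint in the jig: take the gap blade with the round knob from its rack, slide it down into the joint at mid-length until its pins sit on the plates, let go of it, and push the loose plate up gently until it just nips the blade. Then take the blade again without shoving the plates apart and draw it out level through either end of the joint, feeling that it drags, never forcing it. Put it back upright in its slot and let go, leaving the gap as set and everything else where it was.

Things in the scene. Friction and masses are not known exactly. Their poses are not given: they have to be found in the camera images.
- jig: Grey fit-up jig fixed to the table, base 215 x 190 mm (x = -115 to 100 mm), 12 mm thick. It carries two bevelled steel test plates side by side, each 140 mm long (y), some 75 mm wide (x; the loose one 64 to 82), 12 mm thick, undersides 18 mm and tops 30 mm above the table. Origin: at table height under the middle of the clamped plate's root face. y runs along the joint, z up, +x across the joint to the loose plate.
- joint_mid (a point): Jig: the middle of the clamped plate's root face, 30 mm above the table. That plate lies at jig x = -75 to 0 mm under two strap clamps (y = -48 and 48 mm, x = -104 to -50 mm, up to 46 mm above the table). Both ends of the joint (y = -70 and 70 mm) are open. Low side guides of the loose plate: x = 30 to 86 mm, 71 to 84 mm either side of the middle, tops 27 mm above the table.
- plate: Loose plate; it slides only along the jig's x, some 9 N push it and it stays where left. Origin: middle of the lower edge of its root face: its x in the jig's frame is the root gap (9 to 14 mm at the start). Root faces are upright for 5 mm, then bevelled 30 degrees, the groove 8 mm wider at the top. The outer edge, rough sawn 64 to 82 mm from the root face, 18 to 30 mm above the table, is free to push towards jig -x.
- gauge: 6 mm gap blade: steel, 6 mm thick (x), 110 mm long (y), on edge, some 160 g, with a black round knob on top. Two cross pins, 50 mm long (x), at y = -44 and 44 mm, undersides 11 mm above the blade's bottom edge, rest on the plates or the rack and keep it upright. Origin: middle of the bottom edge; z up. In the joint the origin stands 19 mm above the table, its y along the jig's y, either way round.
- gauge_grip (a point): Middle of the 6 mm blade's upright round knob, 46 mm above its bottom edge. The knob is 20 mm across, from 32 to 58 mm above the bottom edge; the blade's back is 24 mm above it. Fingers that close along the blade's length do not shove it sideways. A nipped blade drags by several newtons when drawn along the joint; a sideways shove of more than a few newtons on it pushes the loose plate away and spoils the gap.
- rack: Wooden rack for the gap blades, 140 (x) x 110 (y) x 20 mm high, fixed, with two slots 13 mm wide along its y, 80 mm apart. Origin: centre of the underside.
- slot_a (a point): Centre of the rack's slot at its -x side, at the height of the bottom edge of a blade standing there (9 mm above the table). The slot runs along the rack's y. One slot holds the 6 mm blade at the start, the other the 10 mm one; which is which varies.
- slot_b (a point): The same for the slot at its +x side.
- thick_gauge: the 10 mm gap blade with a flat grip (16 mm thick, 66 mm long, 56 mm high over all), 110 mm long, standing in the other slot of the rack: leave alone. Origin: middle of the blade's bottom edge
- spanner: open-ended spanner, 180 mm long, 8 mm high, lying between jig and rack: leave alone
- hammer: chipping hammer, 260 mm long, 22 mm high, lying: leave alone
- brush: wire brush with a wooden back, 260 mm long, 38 mm high: leave alone
- tee: welded practice tee, 100 x 75 mm, 58 mm high: leave alone
- tin: grey tin, 72 mm across, 110 mm high: leave alone
- magnet_square: red magnetic welding square, 90 mm high: leave alone
- pliers: combination pliers, 170 mm long, 15 mm high: leave alone
Mind the look-alikes: they are no part of the job. Leave any blue or green look-alike of the gauge alone.

How it is judged (in metres and radians):
On the way, in this order (a step that is already met when the one before it is completed fails the run):
1. the 6 mm blade stands in the joint near mid-length with its pins down on the plates (z of gauge in the frame of jig between 0.014 and 0.0225 m and x of gauge in the frame of jig between 0 and 0.017 m and y of gauge in the frame of jig between -0.03 and 0.03 m), for 0.2 s.
2. with the fingers off blade and plate, the loose plate nips the blade (more than 2 N between them) (all of step 1 and contact force between the fingers and gauge below 0.05 N and contact force between the fingers and plate below 0.05 N and contact force between gauge and plate above 2 N), for 0.3 s.
3. the blade has been drawn level at least 60 mm towards an end of the joint, still dragging on the loose plate (more than 1 N) (z of gauge in the frame of jig between 0.014 and 0.0225 m and x of gauge in the frame of jig between 0 and 0.017 m and (y of gauge in the frame of jig above 0.06 m or y of gauge in the frame of jig below -0.06 m) and contact force between gauge and plate above 1 N), for 0.05 s.
At the end, for the whole second after the job is handed in: The 6 mm blade stands upright and at rest in its rack slot (within 20 mm of the slot's centre, pins down on the rack), let go; the root gap is 5.1 to 6.8 mm; the other gap blade and all else are where they were (((horizontal distance between gauge and slot_a below 0.02 m and z of gauge in the frame of rack below 0.0125 m) or (horizontal distance between gauge and slot_b below 0.02 m and z of gauge in the frame of rack below 0.0125 m)) and angle between gauge's own z axis and vertical below 0.12 rad and contact force between the fingers and gauge below 0.05 N and linear speed of gauge below 0.02 m/s and x of plate in the frame of jig between 0.0051 and 0.0068 m); the robot touches nothing.
It fails at once if the loose plate pushed with more than 22 N (contact force between the fingers and plate above 22 N).
It fails at once if the blade pressed on the loose plate with more than 40 N (contact force between gauge and plate above 40 N).
It fails at once if another thing moved by more than 15 mm (distance of any of thick_gauge, spanner, hammer, brush, tee, tin, magnet_square, pliers from where it was at the start of the episode above 0.015 m).
It also fails if it takes over 72 s, if anything falls off the work surface, if the arm or the gripper's body presses on something with over 40 N, if the wrist force passes 120 N, or if a joint passes its speed limit or range.

## Working session

There is one attempt and no reset: what is moved stays moved. The work goes in short steps, Python scripts to look and compute and a shell command to move; the robot and the scene stay as the last step left them, time stands still between calls to the robot, and variables do not carry over. Pictures are saved under pics/ and viewed, and the job is handed in when it is done.

```bash
ls; mkdir -p pics; cat > h.py <<'E'
import numpy as np, cv2
from station import robot, optics, workorder
def cap(n,f):
    info=optics.camera_info(n); im,d=optics.capture(n); cv2.imwrite('pics/'+f+'.png',im); np.savez('pics/'+f+'.npz',d=d,K=info['mtx'],V=info['view'],im=im); return im,d,info
def load(f):
    z=np.load('pics/'+f+'.npz'); return z['im'],z['d'],z['K'],z['V']
def pts(d,K,V):
    h,w=d.shape; u,v=np.meshgrid(np.arange(w),np.arange(h))
    K=np.array(K);V=np.array(V)
    c=np.stack([(u-K[0,2])/K[0,0]*d,(v-K[1,2])/K[1,1]*d,d],-1)
    P=(c-V[:3,3])@V[:3,:3]
    P[d<=0]=np.nan
    return P
E
python3 - <<'E'
from h import *
o=robot.get_obs(); print(o)
for n in ['scene','side','wrist']:
    im,d,i=cap(n,n+'0'); print(n,i, (d>0).mean())
print(robot.get_obs()['time'])
E
```

```text
pics
{'time': 0.0, 'joints': array([ 1.29162969e+00,  3.53650413e-01,  1.63413007e+00, -1.25837807e-05,
        1.15520877e+00, -2.41518940e-03]), 'joint_vel': array([-0.0016314 , -0.00071747,  0.00060102, -0.00107378,  0.0007567 ,
        0.00016545]), 'effort': array([-6.39587779e-04, -5.93840647e+01, -3.34215403e+01,  6.96687517e-02,
        2.35050183e-02, -1.70614403e-04]), 'eef_pos': array([170.65246751, 600.75854178, 232.86400765]), 'orientation': array([[ 9.61949513e-01, -3.73771525e-04,  2.73227004e-01],
       [-2.73227259e-01, -1.34569951e-03,  9.61948571e-01],
       [ 8.13245975e-06, -9.99999025e-01, -1.39661955e-03]]), 'ft_force': array([-0.36362044, -0.42024486, -0.56167752]), 'moment': array([ 0.00762048, -0.02035854, -0.01180851]), 'grip_width': 92.10808885553148}
scene {'mtx': array([[496.4055505 ,   0.        , 328.93585909],
       [  0.        , 496.4055505 , 243.78390671],
       [  0.        ,   0.        ,   1.        ]]), 'view': array([[ 1.39436760e-01,  9.90101903e-01,  1.59878640e-02,
        -9.27584639e+01],
       [ 8.00164970e-01, -1.03147035e-01, -5.9
[... 601 characters left out ...]
3521398e-01, -6.63298613e-01,
         9.48877701e+02],
       [ 0.00000000e+00,  0.00000000e+00,  0.00000000e+00,
         1.00000000e+00]])} 0.995947265625
wrist {'mtx': array([[337.32314847,   0.        , 319.43133895],
       [  0.        , 337.32314847, 239.9402126 ],
       [  0.        ,   0.        ,   1.        ]]), 'view': array([[ 2.72829802e-01,  9.62062218e-01, -4.33459900e-04,
        -6.24528504e+02],
       [ 9.24190406e-01, -2.61964567e-01,  2.77932833e-01,
        -3.21878635e+01],
       [ 2.67275127e-01, -7.62289591e-02, -9.60600413e-01,
         3.91500935e+02],
       [ 0.00000000e+00,  0.00000000e+00,  0.00000000e+00,
         1.00000000e+00]])} 0.9960188802083333
0.15
```

View pics/scene0.png

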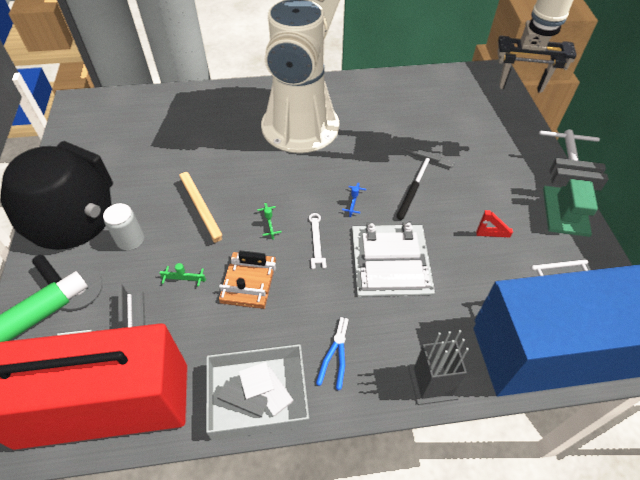

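View pics/side0.png

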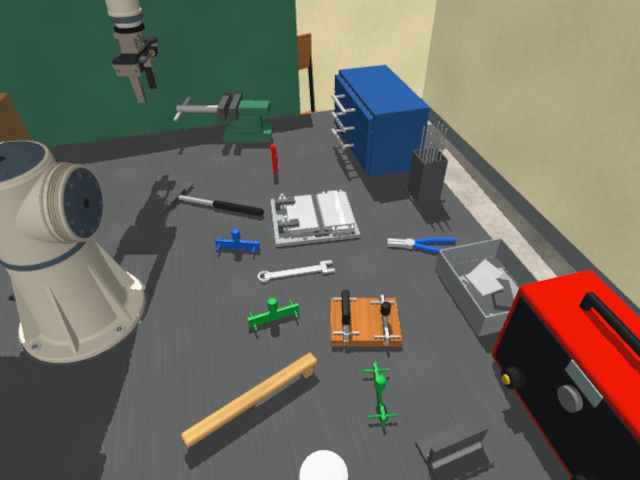

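View pics/wrist0.png

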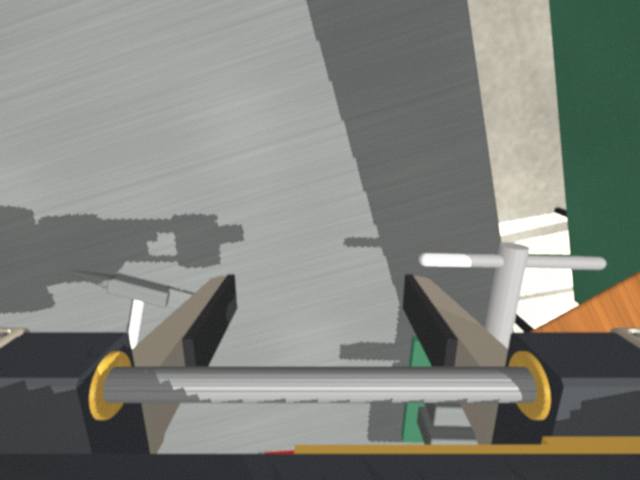

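The scene view shows the jig at about (392,260) and the rack at (248,280). The round black knob is at (241,284), with the flat grip beside it at (252,258). Next I measure from the depth.

```bash
python3 - <<'E'
from h import *
for f,(a,b,c,e) in {'scene0':(200,210,450,320),'side0':(250,170,420,360)}.items():
    im,d,K,V=load(f)
    cr=im[b:e,a:c]; s=800/(c-a); s=min(s,600/(e-b))
    cv2.imwrite('pics/z_'+f+'.png',cv2.resize(cr,None,fx=s,fy=s,interpolation=cv2.INTER_CUBIC)); print(f,s)
for f,l in {'scene0':[(241,283),(252,257),(268,291),(226,291),(234,261),(271,262),(358,228),(426,225),(431,291),(360,294),(392,245),(392,273),(372,230),(407,230),(317,240),(355,200)],'side0':[(386,309),(347,300),(365,340),(330,225),(300,215)]}.items():
    im,d,K,V=load(f);P=pts(d,K,V)
    for u,v in l: print(f,(u,v),P[v,u].round(1))
E
```

```text
scene0 3.2
side0 3.1578947368421053
scene0 (241, 283) [ 609.3 -201.1   62.4]
scene0 (252, 257) [ 534.7 -172.4   57.1]
scene0 (268, 291) [ 601.  -142.7   -0.7]
scene0 (226, 291) [ 601.9 -241.8   22.4]
scene0 (234, 261) [ 522.  -219.4   30.1]
scene0 (271, 262) [ 536.7 -128.3   29.9]
scene0 (358, 228) [nan nan nan]
scene0 (426, 225) [446.7 298.9  -2.8]
scene0 (431, 291) [659.1 254.    9.4]
scene0 (360, 294) [645.3  79.1  10.5]
scene0 (392, 245) [525.1 182.6  31.6]
scene0 (392, 273) [607.7 164.8  29.7]
scene0 (372, 230) [477.  138.9  39.9]
scene0 (407, 230) [488.  229.7  39. ]
scene0 (317, 240) [466.5  -3.9   6.9]
scene0 (355, 200) [335.7 120.8   0.4]
side0 (386, 309) [ 600.8 -212.9   64.8]
side0 (347, 300) [ 534.  -170.3   64.8]
side0 (365, 340) [ 549.8 -241.6   20.5]
side0 (330, 225) [nan nan nan]
side0 (300, 215) [513.4 167.2  29. ]
```

```bash
ls pics
```

```text
scene0.npz
scene0.png
side0.npz
side0.png
wrist0.npz
wrist0.png
z_scene0.png
z_side0.png
```

View pics/z_scene0.png

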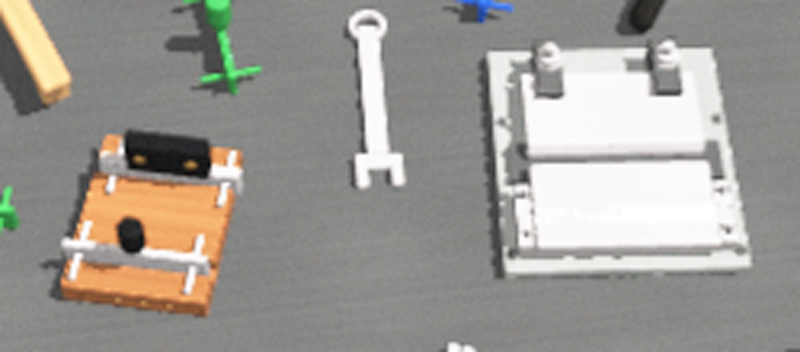

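View pics/z_side0.png

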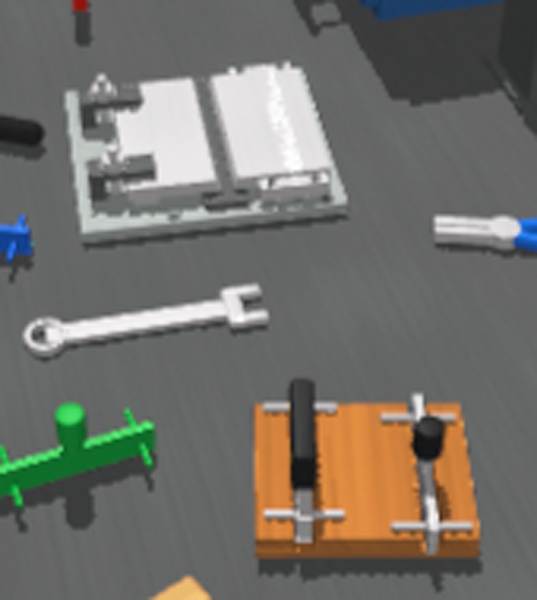

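```bash
python3 - <<'E'
from h import *
def rect(Q):
    (c,s,a)=cv2.minAreaRect(Q[:,:2].astype(np.float32)); return np.round(c,1),np.round(s,1),round(a,2)
for f in ['scene0','side0']:
    im,d,K,V=load(f);P=pts(d,K,V)
    V=np.array(V);print(f,'cam',-V[:3,:3].T@V[:3,3])
    Q=P.reshape(-1,3);ok=~np.isnan(Q[:,0]);Q=Q[ok];C=im.reshape(-1,3)[ok].astype(int)
    print('table z',np.median(Q[(Q[:,0]>300)&(Q[:,0]<400)&(abs(Q[:,1])<60)][:,2]))
    m=(C[:,2]>C[:,0]*2)&(C[:,2]>100)&(abs(Q[:,2]-20)<6)&(Q[:,0]>450)&(Q[:,0]<680)&(Q[:,1]>-300)&(Q[:,1]<-80)
    print('rack',m.sum(),rect(Q[m]),np.median(Q[m][:,2]))
    j=(Q[:,0]>420)&(Q[:,0]<700)&(Q[:,1]>50)&(Q[:,1]<300)
    m=j&(abs(Q[:,2]-30)<4); print('plates',m.sum(),rect(Q[m]))
    m=j&(Q[:,2]>7); print('jig',m.sum(),rect(Q[m]))
    k=(C.max(1)<60)&(Q[:,2]>48)&(Q[:,0]>460)&(Q[:,0]<680)&(Q[:,1]>-300)&(Q[:,1]<-80)
    for m,n in ((k&(Q[:,0]>575),'knob'),(k&(Q[:,0]<575),'flat')):
        if m.sum()>3: print(n,m.sum(),Q[m].mean(0),Q[m].min(0),Q[m].max(0),rect(Q[m]))
i=optics.camera_info('wrist');V=i['view'];o=robot.get_obs();p=o['eef_pos'];R=o['orientation']
c=-V[:3,:3].T@V[:3,3];print('wrist cam in tool',R.T@(c-p),'axis in tool',R.T@V[2,:3])
E
```

```text
scene0 cam [1242.70562812  -98.40426594 1057.66904221]
table z -0.45258934288412117
rack 1157 (array([ 567.7, -189.6]), array([109.5, 140.6]), 74.33) 19.387006823451376
plates 2611 (array([552. , 175.9]), array([165.6, 194.2]), 84.01)
jig 5166 (array([537.9, 177.5]), array([190.4, 244. ]), 84.19)
knob 57 [ 608.83487718 -202.47313485   61.55834045] [ 600.07553084 -210.16523867   48.67098643] [ 614.70258718 -194.57038867   69.96189189] (array([ 607.4, -202. ]), array([14.2, 14.8]), 70.83)
flat 193 [ 534.18481404 -173.13753314   60.52297091] [ 516.94497199 -204.57390792   48.09446872] [ 546.83064953 -142.57889696   68.67284324] (array([ 533.4, -173.3]), array([62.6, 17.3]), 74.48)
side0 cam [ 340.6843386  -719.96191203  743.4111974 ]
table z -0.1781979469049971
rack 2111 (array([ 567.1, -189.9]), array([113.8, 139.4]), 74.57) 19.44757998034621
plates 1899 (array([550.4, 176.1]), array([168.7, 193.7]), 83.88)
jig 3771 (array([536.2, 176.7]), array([195.1, 242.6]), 83.35)
knob 89 [ 601.67807206 -207.9809329    60.75368506] [ 594.7046832  -214.98890833   48.32488865] [ 611.43523035 -195.7828518    68.57001778] (array([ 603.4, -205.8]), array([18.1, 16.7]), 25.29)
flat 123 [ 525.90042836 -187.66299189   61.3825775 ] [ 515.16191938 -207.70080155   48.00523788] [ 543.20606337 -142.67918613   68.81126062] (array([ 528.6, -175.4]), array([64.8, 13.5]), 74.6)
wrist cam in tool [-7.81693453e+01 -1.51822100e+02 -1.04818060e-01] axis in tool [2.77971727e-01 9.60588812e-01 9.23858553e-04]
```

```bash
python3 -m crank '[[[28,-30,0],[0,0,0],1],[[28,-30,0],[0,0,0],1],[[28,-30,0],[0,0,0],1],[[28,-30,0],[0,0,0],1],[[28,-30,0],[0,0,0],1],[[28,-30,0],[0,0,0],1],[[28,-30,0],[0,0,0],1],[[28,-30,0],[0,0,0],1],[[28,-30,0],[0,0,0],1],[[28,-30,0],[0,0,0],1],[[28,-30,0],[0,0,0],1],[[28,-30,0],[0,0,0],1]]'
```

```text
time: 1.15
eef_pos: [504.9, 234.8, 231.0]
orientation: [[0.965, -0.003, 0.262], [-0.262, -0.0, 0.965], [-0.002, -1.0, -0.001]]
ft_force: [0.8, 1.1, -0.2]
grip_width: 92.1
```

```bash
python3 -m crank '[[[30,-18,-18],[0,0,0.06],1],[[30,-18,-18],[0,0,0.06],1],[[25,-18,-18],[0,0,0.04],1],[[0,0,0],[0,0,0],1],[[0,0,0],[0,0,0],1]]'
python3 - <<'E'
from h import *
print(robot.get_obs()['eef_pos'],robot.get_obs()['joint_vel'].round(3))
cap('wrist','w1')
E
```

```text
time: 1.57
eef_pos: [598.9, 170.2, 174.9]
orientation: [[0.994, 0.001, 0.105], [-0.105, -0.0, 0.994], [0.001, -1.0, 0.0]]
ft_force: [-0.4, 0.4, 0.1]
grip_width: 92.1
[598.92774887 170.18331927 174.93384245] [-0.043  0.051 -0.007 -0.015 -0.023 -0.042]
```

View pics/w1.png

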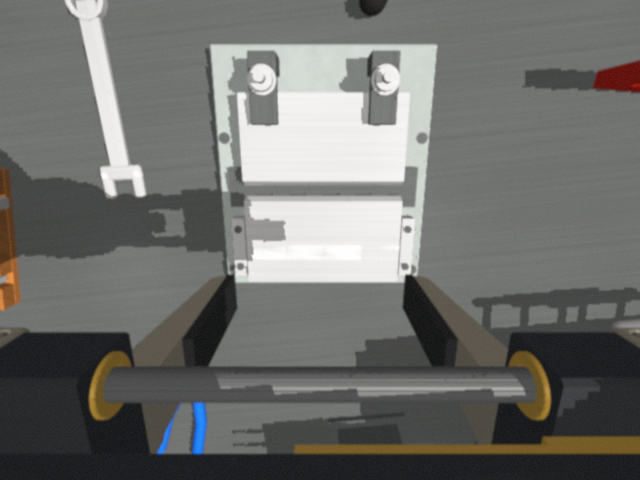

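The wrist view has the jig squarely in it. The clamped plate covers columns 238–408 and rows 93–183, and the loose plate covers rows 197–282. The gap between them is dark. Next I fit the edges.

```bash
cat > jig.py <<'E'
from h import *
import sys
def jig(f):
    im,d,K,V=load(f);P=pts(d,K,V)
    z=P[...,2]
    m=(abs(z-30)<3.5)&(P[...,0]>400)&(P[...,0]<700)&(P[...,1]>80)&(P[...,1]<270)
    m[290:]=False
    n,l,s,c=cv2.connectedComponentsWithStats(m.astype(np.uint8),connectivity=4)
    for i in range(1,n):
        if s[i,4]>1500:
            Q=P[l==i]; r=cv2.minAreaRect(Q[:,:2].astype(np.float32)); print('plate',s[i],np.round(r[0],1),np.round(r[1],1),round(r[2],2),'z',np.median(Q[:,2]).round(2))
            # line fits to near and far edges (in pixel columns)
            for nm,fn in (('min',0),('max',-1)):
                E=[]
                for u in range(s[i,0]+12,s[i,0]+s[i,2]-12):
                    rr=np.where(l[:,u]==i)[0]
                    E.append(P[rr[fn],u,:2])
                E=np.array(E); k=np.polyfit(E[:,1],E[:,0],1)
                res=E[:,0]-np.polyval(k,E[:,1]); g=abs(res-np.median(res))<2
                k=np.polyfit(E[g,1],E[g,0],1)
                print('  edge',nm,'x at y=170',np.polyval(k,170).round(2),'slope deg',np.degrees(np.arctan(k[0])).round(2), 'yr',E[:,1].min().round(1),E[:,1].max().round(1))
    m=(z>7)&(P[...,0]>400)&(P[...,0]<700)&(P[...,1]>50)&(P[...,1]<300);m[290:]=False
    m=(z>7)&(z<14)&m
    Q=P[m]; r=cv2.minAreaRect(Q[:,:2].astype(np.float32)); print('base',r,np.median(Q[:,2]))
if __name__=='__main__': jig(sys.argv[1])
E
python3 jig.py w1
```

```text
plate [  237    90   173    94 13254] [518.6 181.8] [140.5  75.1] 84.05 z 30.58
  edge min x at y=170 481.07 slope deg 5.9 yr 123.4 244.8
  edge max x at y=170 554.08 slope deg 5.94 yr 113.0 242.9
plate [  231   197   184    84 14118] [607.5 172.3] [166.8  79.2] 83.99 z 30.58
  edge min x at y=170 568.27 slope deg 5.98 yr 102.5 245.9
  edge max x at y=170 646.28 slope deg 5.99 yr 93.6 243.9
base ((534.0452270507812, 180.23199462890625), (190.61351013183594, 244.97508239746094), 84.11832427978516) 12.50981457321743
```

```bash
python3 -m crank '[[[4,-38,0],[0,0,-0.02],1],[[4,-38,0],[0,0,-0.02],1],[[4,-38,0],[0,0,-0.02],1],[[4,-38,0],[0,0,-0.02],1],[[4,-38,0],[0,0,-0.02],1],[[4,-38,0],[0,0,-0.02],1],[[4,-38,0],[0,0,-0.02],1],[[4,-38,0],[0,0,-0.02],1],[[4,-38,0],[0,0,-0.01],1],[[4,-30,-10],[0,0,0],1],[[0,0,0],[0,0,0],1],[[0,0,0],[0,0,0],1]]'
python3 - <<'E'
from h import *
print(robot.get_obs()['eef_pos'],robot.get_obs()['joint_vel'].round(3))
cap('wrist','w2')
E
```

```text
time: 2.62
eef_pos: [634.5, -202.5, 174.1]
orientation: [[0.963, 0.009, 0.268], [-0.268, 0.001, 0.963], [0.009, -1.0, 0.003]]
ft_force: [0.8, 1.0, 0.4]
grip_width: 92.0
[ 634.4672853  -202.49077465  174.12665978] [-0.025  0.008  0.001 -0.014 -0.008 -0.01 ]
```

View pics/w2.png

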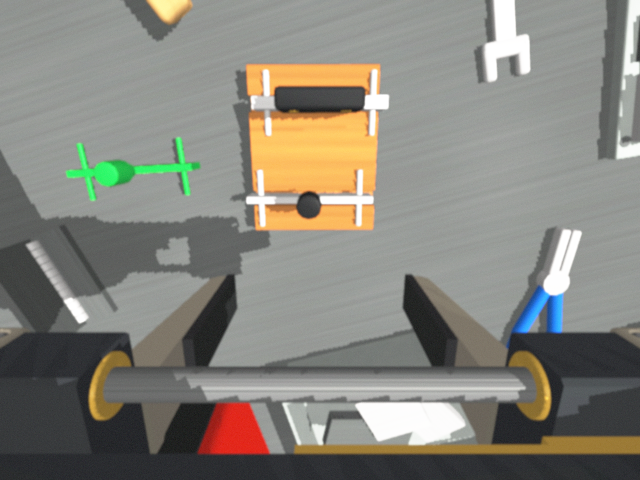

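The wrist view shows the 6 mm blade in the far slot, its back along row 200 from column 246 to 373, with the knob at (309,205). The pins lie across at columns 262 and 360.

```bash
python3 - <<'E'
from h import *
im,d,K,V=load('w2');P=pts(d,K,V);z=P[...,2]
r=np.zeros(z.shape,bool);r[180:225,235:385]=True
print('knob top max',np.nanmax(z[r]))
t=r&(z>60); print(t.sum(),P[t].mean(0), cv2.minEnclosingCircle(P[t][:,:2].astype(np.float32)),np.percentile(z[t],[10,50,90]))
t2=r&(z>64.5); print(t2.sum(),cv2.minEnclosingCircle(P[t2][:,:2].astype(np.float32)),P[t2].mean(0))
for nm,m in (('blade',r&(z>29.5)&(z<38)),):
    Q=P[m];
    n,l,s,c=cv2.connectedComponentsWithStats(m.astype(np.uint8));print(s[1:])
    print(nm,m.sum(),cv2.minAreaRect(Q[:,:2].astype(np.float32)),np.percentile(Q[:,2],[10,50,90]))
m=np.zeros_like(r);m[60:235,240:395]=True
hsv=cv2.cvtColor(im,cv2.COLOR_BGR2HSV)
w=m&(abs(z-20)<3)&(hsv[...,1]>120); Q=P[w]; print('rack',cv2.minAreaRect(Q[:,:2].astype(np.float32)),np.median(Q[:,2]))
# two-view ray: knob side/scene
E
```

```text
knob top max 69.7946625631129
502 [ 603.28396381 -202.2471078    67.09681117] ((603.986572265625, -202.561279296875), 9.9368257522583) [65.7209352  67.33736305 68.3142696 ]
477 ((603.9826049804688, -202.47061157226562), 9.830564498901367) [ 603.57055539 -202.36831475   67.31649264]
[[320 195  53   8 386]
 [247 196  52   7 357]]
blade 743 ((603.8761596679688, -202.3072967529297), (109.49935150146484, 5.958443641662598), 74.51351165771484) [32.57533706 33.56738743 34.46673216]
rack ((567.0029907226562, -188.8125457763672), (110.06072998046875, 140.0504150390625), 74.63418579101562) 20.60697604606991
```

```bash
python3 -m crank '[[[-15,0,-10],[0,0.009,0],0.6],[[-15.5,0,-25],[0,0,0],0.6],[[0,0,-25],[0,0,0],0.6],[[0,0,-15],[0,0,0],0.6],[[0,0,0],[0,0,0],0.6],[[0,0,0],[0,0,0],0.6]]'
python3 - <<'E'
from h import *
o=robot.get_obs();print(o['eef_pos'],o['orientation'].round(4))
cap('wrist','w3')
im,d,K,V=load('w3');P=pts(d,K,V);z=P[...,2]
m=(abs(P[...,0]-604)<20)&(abs(P[...,1]+202)<20)&(z>62)&(z<72)
print(m.sum()); 
if m.sum(): print(cv2.minEnclosingCircle(P[m][:,:2].astype(np.float32)),np.median(z[m]))
E
```

```text
time: 3.17
eef_pos: [603.6, -190.7, 101.8]
orientation: [[0.966, 0.004, 0.259], [-0.259, 0.001, 0.966], [0.004, -1.0, 0.002]]
ft_force: [0.4, -0.6, -0.3]
grip_width: 55.7
[ 603.63083669 -190.70336496  101.81393991] [[ 9.659e-01  4.300e-03  2.590e-01]
 [-2.590e-01  8.000e-04  9.659e-01]
 [ 4.000e-03 -1.000e+00  1.900e-03]]
814
((603.4088745117188, -202.4942169189453), 9.882667541503906) 67.36333621734167
```

View pics/w3.png

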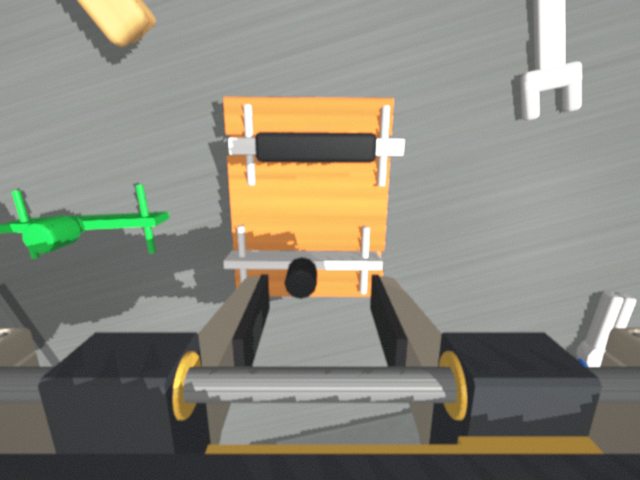

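The knob at (301,278) is still 12 mm off-centre between the fingers in y, so I correct that before going down.

```bash
python3 -m crank '[[[0,-11.8,0],[0,0.004,-0.008],0.6],[[0,0,0],[0,0,0],0.6],[[0,0,0],[0,0,0],0.6]]';python3 -m crank '[[[0,0,0],[0,0,0],0.6]]'; python3 -c "
from h import *
o=robot.get_obs();print(o['eef_pos'],o['orientation'].round(4),o['joint_vel'].round(4))"
```

```text
time: 3.47
eef_pos: [605.9, -202.2, 105.5]
orientation: [[0.964, 0.004, 0.265], [-0.265, -0.0, 0.964], [0.004, -1.0, 0.001]]
ft_force: [-0.6, 0.3, -0.2]
grip_width: 54.9
time: 3.55
eef_pos: [606.5, -202.7, 106.4]
orientation: [[0.964, 0.005, 0.265], [-0.265, -0.001, 0.964], [0.005, -1.0, 0.0]]
ft_force: [-0.4, 0.4, -0.1]
grip_width: 55.3
[ 606.53154077 -202.71930499  106.413896  ] [[ 9.641e-01  5.400e-03  2.654e-01]
 [-2.654e-01 -1.000e-03  9.641e-01]
 [ 5.500e-03 -1.000e+00  5.000e-04]] [-0.0024 -0.0103 -0.0088  0.0035  0.0069  0.0001]
```

```bash
for i in 1 2 3; do python3 -m crank '[[[0,0,0],[0,0,0],0.6]]' | sed -n 2p; python3 -c "
from h import *
o=robot.get_obs();print(o['eef_pos'],o['joint_vel'].round(4))"; done; python3 -m crank '[[[0,0,-10],[0,0.005,0],0.6]]'| sed -n 2p; python3 -m crank '[[[0,0,0],[0,0,0],0.6]]'| sed -n 2p;python3 -m crank '[[[0,0,0],[0,0,0],0.6]]'| sed -n 2p
```

```text
eef_pos: [607.0, -203.0, 107.1]
[ 606.98418662 -203.02131992  107.07659317] [-0.0045 -0.0085 -0.0078  0.0016  0.0024  0.001 ]
eef_pos: [607.2, -203.2, 107.5]
[ 607.20574683 -203.23084928  107.47539692] [-0.0043 -0.0033 -0.0044  0.002   0.0035  0.0013]
eef_pos: [607.3, -203.4, 107.7]
[ 607.29517719 -203.38095121  107.73689021] [-0.0022 -0.0034 -0.0017 -0.0009  0.0005  0.0013]
eef_pos: [608.5, -203.9, 99.3]
eef_pos: [607.4, -203.5, 97.3]
eef_pos: [607.4, -203.5, 96.9]
```

```bash
python3 -m crank '[[[-3.5,1,-8],[0,0,0],0.6],[[0,0,-10],[0,0,0],0.6],[[0,0,-5],[0,0,0],0.6]]'; python3 -m crank '[[[0,0,0],[0,0,0],0.6]]';python3 -c "
from h import *
o=robot.get_obs();print(o['eef_pos'],o['orientation'].round(4),o['joint_vel'].round(4))"
```

```text
time: 4.3
eef_pos: [603.7, -202.4, 72.3]
orientation: [[0.964, 0.003, 0.266], [-0.266, -0.002, 0.964], [0.003, -1.0, -0.001]]
ft_force: [0.4, 0.1, 0.5]
grip_width: 55.3
time: 4.38
eef_pos: [602.7, -202.0, 70.6]
orientation: [[0.964, 0.001, 0.266], [-0.266, -0.001, 0.964], [0.001, -1.0, -0.001]]
ft_force: [0.2, 0.4, -0.6]
grip_width: 55.1
[ 602.69012418 -202.00014786   70.55268746] [[ 9.639e-01  8.000e-04  2.663e-01]
 [-2.663e-01 -1.200e-03  9.639e-01]
 [ 1.100e-03 -1.000e+00 -9.000e-04]] [ 0.0007  0.0082  0.005   0.0015 -0.0022 -0.0001]
```

```bash
python3 -m crank '[[[1,-0.4,-6],[0,0,0],0.6],[[0.3,0,-3],[0,0,0],0.6],[[0,0,0],[0,0,0],0.6]]'; python3 -c "
from h import *
o=robot.get_obs();print(o['eef_pos'],o['orientation'].round(4),o['joint_vel'].round(4))
cap('wrist','w4')"
```

```text
time: 4.63
eef_pos: [603.7, -202.3, 59.7]
orientation: [[0.964, -0.0, 0.266], [-0.266, -0.001, 0.964], [-0.0, -1.0, -0.001]]
ft_force: [-0.5, -0.1, 0.6]
grip_width: 55.2
[ 603.68413787 -202.28566732   59.71568712] [[ 9.639e-01 -4.000e-04  2.663e-01]
 [-2.663e-01 -7.000e-04  9.639e-01]
 [-2.000e-04 -1.000e+00 -8.000e-04]] [ 0.0002  0.0066 -0.0012 -0.0019  0.0009 -0.0011]
```

View pics/w4.png

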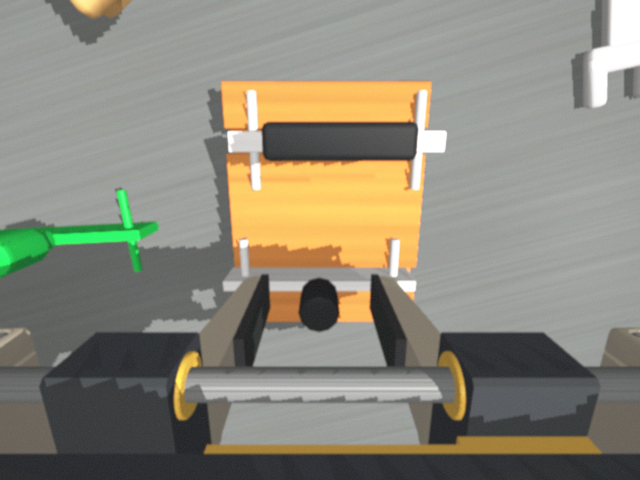

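The knob is centred between the fingers at (319,304), so I close.

```bash
python3 -m crank '[[[0,0,0],[0,0,0],0],[[0,0,0],[0,0,0],0],[[0,0,0],[0,0,0],0],[[0,0,0],[0,0,0],0],[[0,0,0],[0,0,0],0]]'; python3 -c "
from h import *
o=robot.get_obs();print(o['eef_pos'],o['orientation'].round(4),o['joint_vel'].round(4))"
```

```text
time: 5.1
eef_pos: [604.5, -202.6, 60.9]
orientation: [[0.964, 0.001, 0.266], [-0.266, -0.001, 0.964], [0.002, -1.0, -0.001]]
ft_force: [-0.3, 0.4, 0.2]
grip_width: 23.9
[ 604.47285392 -202.55514113   60.89896044] [[ 9.639e-01  1.200e-03  2.662e-01]
 [-2.662e-01 -1.300e-03  9.639e-01]
 [ 1.500e-03 -1.000e+00 -9.000e-04]] [ 0.0013 -0.0053 -0.0017 -0.0012 -0.0001 -0.0008]
```

```bash
python3 -m crank '[[[0,0,0],[0,0,0],0],[[0,0,0],[0,0,0],0],[[0,0,0],[0,0,0],0]]'; python3 -m crank '[[[0,0,5],[0,0,0],0],[[0,0,15],[0,0,0],0],[[0,0,30],[0,0,0],0],[[0,0,30],[0,0,0],0],[[0,0,0],[0,0,0],0]]';  python3 -c "
from h import *
o=robot.get_obs();print(o['eef_pos'],o['ft_force'],o['orientation'].round(4),o['joint_vel'].round(4))"
```

```text
time: 5.35
eef_pos: [604.4, -202.5, 61.1]
orientation: [[0.964, 0.001, 0.266], [-0.266, -0.001, 0.964], [0.002, -1.0, -0.001]]
ft_force: [0.6, -1.0, -0.4]
grip_width: 19.1
time: 5.77
eef_pos: [601.8, -201.6, 142.1]
orientation: [[0.964, -0.005, 0.266], [-0.266, 0.001, 0.964], [-0.005, -1.0, -0.001]]
ft_force: [1.4, 0.1, -0.8]
grip_width: 19.0
[ 601.76068651 -201.64785552  142.13134276] [ 1.40326015  0.10686867 -0.77513337] [[ 9.639e-01 -5.000e-03  2.663e-01]
 [-2.663e-01  8.000e-04  9.639e-01]
 [-5.100e-03 -1.000e+00 -6.000e-04]] [-0.0012  0.0395  0.038  -0.0006 -0.0547 -0.0028]
```

```bash
python3 -m crank '[[[-4,20,0],[0,0,0.015],0],[[-4,37,0],[0,0,0.015],0],[[-4,37,0],[0,0,0.015],0],[[-4,37,0],[0,0,0.015],0],[[-4,37,0],[0,0,0.015],0],[[-4,37,0],[0,0,0.015],0],[[-4,37,0],[0,0,0.015],0],[[-4,37,0],[0,0,0.015],0],[[-4,37,0],[0,0,0.015],0],[[-4,30,0],[0,0,0.015],0],[[0,15,0],[0,0,0.015],0],[[0,0,0],[0,0,0],0]]';  python3 -m crank '[[[0,0,0],[0,0,0],0]]' >/dev/null;python3 -c "
from h import *
o=robot.get_obs();print(o['eef_pos'],o['ft_force'],o['orientation'].round(4),o['joint_vel'].round(4))"
```

```text
time: 6.77
eef_pos: [557.1, 172.3, 143.0]
orientation: [[0.995, 0.001, 0.102], [-0.102, -0.001, 0.995], [0.001, -1.0, -0.001]]
ft_force: [0.4, 0.7, -1.5]
grip_width: 19.3
[556.57603423 172.93397308 142.68445964] [ 0.20460613  1.00370922 -1.52836926] [[ 9.95e-01  6.00e-04  9.99e-02]
 [-9.99e-02 -1.50e-03  9.95e-01]
 [ 7.00e-04 -1.00e+00 -1.50e-03]] [ 0.0263  0.0039 -0.0028  0.0057 -0.0039  0.0031]
```

```bash
python3 -m crank '[[[5,4,-15],[0,0,-0.003],0],[[0,0,-15],[0,0,0],0],[[0,0,-10],[0,0,0],0],[[0,0,0],[0,0,0],0],[[0,0,0],[0,0,0],0]]' ;python3 -c "
from h import *
o=robot.get_obs();print(o['eef_pos'],o['ft_force'],o['orientation'].round(4),o['joint_vel'].round(4))
cap('wrist','w5');cap('side','s5');cap('scene','c5')
for f,(a,b,c,e) in {'side5':(240,150,400,270)}.items():
    im=cv2.imread('pics/s5.png'); cv2.imwrite('pics/z_s5.png',cv2.resize(im[b:e,a:c],None,fx=5,fy=5,interpolation=cv2.INTER_CUBIC))
"
```

```text
time: 7.27
eef_pos: [562.0, 172.7, 101.1]
orientation: [[0.994, 0.0, 0.107], [-0.107, -0.003, 0.994], [0.001, -1.0, -0.003]]
ft_force: [0.3, -0.1, -1.4]
grip_width: 19.0
[561.98968369 172.68189764 101.09901836] [ 0.30527314 -0.1454817  -1.38579335] [[ 9.943e-01  5.000e-04  1.068e-01]
 [-1.068e-01 -2.700e-03  9.943e-01]
 [ 8.000e-04 -1.000e+00 -2.700e-03]] [-0.0186  0.0139  0.0123 -0.002  -0.0062 -0.0037]
```

View pics/w5.png

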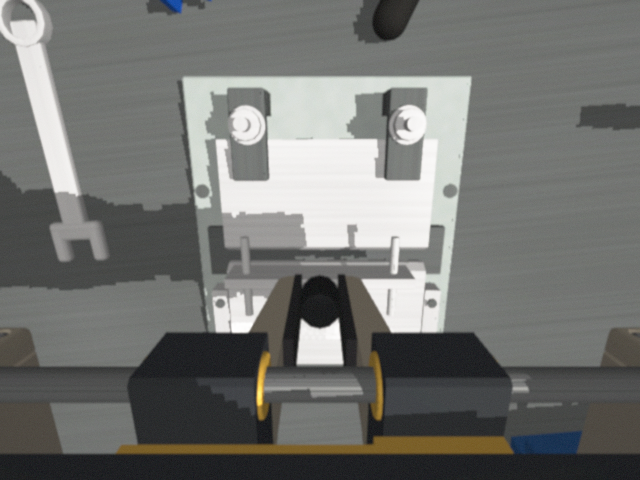

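View pics/z_s5.png

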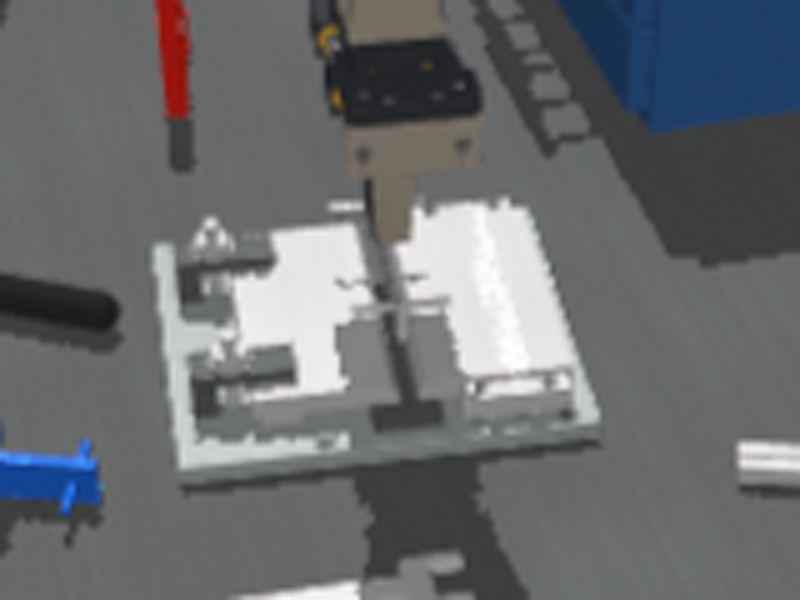

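The wrist view shows the blade's back along row 270, from about column 228 to 424, above the groove. Next I measure it against the plates in the same picture.

```bash
python3 - <<'E'
from h import *
import jig
jig.jig('w5')
for f in ('w5','c5','s5'):
    im,d,K,V=load(f);P=pts(d,K,V);z=P[...,2]
    r=(abs(P[...,0]-562)<25)&(abs(P[...,1]-175)<75)
    m=r&(z>66)&(z<78)&(abs((P[...,0]-562)-0.106*(P[...,1]-172.7))<8)&(abs(P[...,1]-172.7)>25); Q=P[m]
    if len(Q)<20: print(f,len(Q)); continue
    print(f,'blade',len(Q),cv2.minAreaRect(Q[:,:2].astype(np.float32)),np.percentile(Q[:,2],[10,50,90]))
    k=np.polyfit(Q[:,1],Q[:,0],1);print(np.polyval(k,170),np.degrees(np.arctan(k[0])))
for f in ('c5',):
    jig.jig(f)
E
```

```text
plate [  216   139   222   110 19886] [519.3 181.6] [140.9  73.5] 83.9 z 30.68
  edge min x at y=170 481.13 slope deg 6.09 yr 122.4 247.0
  edge max x at y=170 553.7 slope deg 6.1 yr 110.2 246.7
base ((497.8011474609375, 183.82835388183594), (190.54476928710938, 192.57472229003906), 83.9155044555664) 12.584969779538534
w5 blade 1471 ((562.1256103515625, 172.60118103027344), (110.41395568847656, 15.412899017333984), 83.84980010986328) [67.88008418 73.38323669 74.37766836]
560.060324456929 6.010498741720251
c5 blade 86 ((561.245849609375, 172.55386352539062), (109.45793151855469, 13.305947303771973), 84.70832061767578) [67.15578605 71.02458235 75.14231484]
562.1606445444985 5.7439506027543885
s5 blade 26 ((557.1492919921875, 131.4146728515625), (31.379560470581055, 5.531980991363525), 83.33413696289062) [68.04352587 73.0693975  73.87919078]
560.3076039880833 4.799124427063969
base ((534.7534790039062, 184.21881103515625), (205.82508850097656, 222.3090057373047), 82.54269409179688) 11.117579952231845
```

```bash
python3 - <<'E'
from h import *
for f in ('w5','c5','s5'):
    im,d,K,V=load(f);P=pts(d,K,V);z=P[...,2]
    c=(P[...,0]-562)-0.106*(P[...,1]-172.7)
    m=(abs(P[...,1]-172.7)<75)&(z>71.5)&(z<76)&(abs(c)<7)&(abs(P[...,1]-172.7)>25); Q=P[m]
    print(f,'blade',len(Q),cv2.minAreaRect(Q[:,:2].astype(np.float32)),np.median(Q[:,2]),np.percentile(c[m],[5,50,95]))
# groove profile in w5 left/right of the fingers, and w1: profile of z vs jig x
ex=np.array([.99461,-.1037]);ey=np.array([.1037,.99461]);o=np.array([556.9,177.8])
for f in ('w1','w5'):
    im,d,K,V=load(f);P=pts(d,K,V)
    X=(P[...,:2]-o)@ex;Y=(P[...,:2]-o)@ey;Z=P[...,2]
    for lo,hi in ((-60,-40),(40,60)):
        m=(Y>lo)&(Y<hi)&(Z<33)&(Z>-5)
        print(f,lo,[(x,np.round(np.percentile(Z[m&(abs(X-x)<.6)],[10,50,90]),1).tolist() if (m&(abs(X-x)<.6)).any() else None) for x in range(-8,22,1)])
E
```

```text
w5 blade 1094 ((561.18017578125, 172.56251525878906), (110.07788848876953, 6.614492416381836), 83.97264862060547) 73.6924759266384 [-3.65643899 -1.25474499  1.79438828]
c5 blade 37 ((563.3585205078125, 170.62266540527344), (106.04471588134766, 9.232465744018555), 83.3953628540039) 73.27501782300071 [-2.65213333  0.65135245  4.12180636]
s5 blade 16 ((557.2633666992188, 132.39122009277344), (29.413206100463867, 5.531980991363525), 83.33413696289062) 73.36381409665516 [-3.07697777 -0.32822799  2.28416854]
w1 -60 [(-8, [29.5, 30.5, 31.0]), (-7, [29.3, 30.5, 31.1]), (-6, [29.7, 30.5, 31.2]), (-5, [29.9, 30.5, 31.3]), (-4, [29.9, 30.6, 31.6]), (-3, [28.2, 29.1, 29.9]), (-2, [26.9, 27.7, 28.4]), (-1, [24.6, 25.5, 26.2]), (0, None), (1, [17.7, 18.8, 19.6]), (2, [17.4, 18.6, 19.5]), (3, [17.7, 18.9, 19.8]), (4, [17.9, 18.9, 19.5]), (5, [17.6, 18.6, 19.2]), (6, [17.6, 18.6, 19.4]), (7, [17.5, 18.4, 19.5]), (8, [17.8, 18.7, 19.5]), (9, [17.9, 18.8, 19.3]), (10, [18.1, 19.7, 23.9]), (11, [24.1, 25.5, 26.7]), (12, [25.2, 26.6, 28.1]), (13, [27.8, 28.7, 30.4]), (14, [29.5, 30.1, 31.0]), (15, [29.7
[... 1565 characters left out ...]
0, None), (21, None)]
w5 40 [(-8, [29.8, 30.9, 31.6]), (-7, [29.5, 30.7, 31.4]), (-6, [29.8, 30.6, 31.7]), (-5, [29.9, 31.1, 31.5]), (-4, [30.2, 30.4, 31.3]), (-3, [28.9, 29.8, 30.1]), (-2, [27.6, 28.1, 28.6]), (-1, [24.9, 25.3, 25.9]), (0, [24.0, 24.6, 25.0]), (1, None), (2, [18.4, 18.9, 20.0]), (3, [18.0, 19.4, 20.1]), (4, [17.9, 18.8, 19.5]), (5, [18.2, 18.7, 19.3]), (6, [18.2, 18.9, 19.5]), (7, [18.7, 19.3, 19.8]), (8, [18.3, 18.7, 19.3]), (9, [18.1, 18.6, 20.0]), (10, [18.6, 21.0, 24.4]), (11, [21.5, 24.9, 25.9]), (12, [26.3, 27.1, 28.6]), (13, [27.4, 28.7, 31.3]), (14, [28.6, 30.5, 32.1]), (15, [31.2, 31.2, 31.2]), (16, None), (17, None), (18, None), (19, None), (20, None), (21, None)]
```

The blade's centre measures x = 4.8 and y = -4.8 mm in the jig frame. The gap runs from 0.1 to 9.9 mm there, so the blade is aligned with it. I lower it in stages, adding a small shift along y.

```bash
python3 -m crank '[[[0.6,4.5,-6],[0,0,0],0],[[0,0,-6],[0,0,0],0],[[0,0,0],[0,0,0],0],[[0,0,0],[0,0,0],0]]'; python3 -c "
from h import *
o=robot.get_obs();print(o['eef_pos'],o['ft_force'],o['orientation'].round(4),o['joint_vel'].round(4))
p=(o['eef_pos'][:2]-[556.9,177.8]);print('jig TCP', p@[.99461,-.1037],p@[.1037,.99461])
cap('wrist','w6')
for f in ('w6',):
    im,d,K,V=load(f);P=pts(d,K,V);z=P[...,2]
    X=(P[...,:2]-[556.9,177.8])@[.99461,-.1037];Y=(P[...,:2]-[556.9,177.8])@[.1037,.99461]
    zb=o['eef_pos'][2]-28+.6
    m=(abs(Y)<62)&(abs(Y)>25)&(abs(z-zb)<2)&(abs(X-5)<7)
    for s in (m&(Y<0),m&(Y>0)): print(s.sum(),'blade x',np.percentile(X[s],[3,50,97]),Y[s].min(),Y[s].max(),np.median(z[s]))
"

```

```text
time: 7.75
eef_pos: [564.4, 178.3, 90.7]
orientation: [[0.994, 0.005, 0.107], [-0.107, -0.001, 0.994], [0.005, -1.0, -0.001]]
ft_force: [0.0, 0.8, -2.0]
grip_width: 19.7
[564.41343477 178.25521225  90.69405983] [ 0.03799528  0.78341084 -1.97487604] [[ 9.942e-01  5.200e-03  1.070e-01]
 [-1.070e-01 -1.100e-03  9.943e-01]
 [ 5.300e-03 -1.000e+00 -5.000e-04]] [ 0.002   0.0085  0.0066 -0.0011 -0.0078 -0.001 ]
jig TCP 7.425731843295033 1.231901845203833
513 blade x [3.75237635 6.40892958 9.40125044] -53.71991763047753 -25.13463981819407 63.290934659609675
549 blade x [3.87525577 6.46037055 9.68840756] 25.014813994032284 56.2884561662132 63.33586720309085
```

```bash
python3 -m crank '[[[-1.8,0,-4],[0,0.005,0],0],[[0,0,0],[0,0,0],0],[[0,0,0],[0,0,0],0]]'; cat > st.py <<'E'
from h import *
import sys
o=robot.get_obs();print(o['time'],o['eef_pos'].round(2),o['ft_force'].round(1),'w',o['grip_width'].round(1))
R=o['orientation'];print('tilt',R[:,1].round(4),'yaw',np.degrees(np.arctan2(R[1,2],R[0,2])).round(2))
p=(o['eef_pos'][:2]-[556.9,177.8]);f=o['ft_force'][:2];ex=np.array([.99461,-.1037]);ey=np.array([.1037,.99461]);print('jig TCP', (p@ex).round(2),(p@ey).round(2),'F jig',(f@ex).round(1),(f@ey).round(1))
if len(sys.argv)>1:
    f=sys.argv[1]; cap('wrist',f)
    im,d,K,V=load(f);P=pts(d,K,V);z=P[...,2]
    off=float(sys.argv[2]) if len(sys.argv)>2 else 52
    X=(P[...,:2]-[556.9,177.8])@ex;Y=(P[...,:2]-[556.9,177.8])@ey
    zb=o['eef_pos'][2]-off+24.6
    m=(abs(Y)<62)&(abs(Y)>25)&(abs(z-zb)<2.5)&(abs(X-5)<7)
    for s in (m&(Y<0),m&(Y>0)):
        if s.sum()>5: print(s.sum(),'blade x',np.percentile(X[s],[3,50,97]).round(2),Y[s].min().round(1),Y[s].max().round(1),np.median(z[s]).round(2))
E
python3 st.py w7
```

```text
time: 8.05
eef_pos: [562.3, 178.4, 86.5]
orientation: [[0.994, -0.0, 0.107], [-0.107, -0.001, 0.994], [-0.0, -1.0, -0.001]]
ft_force: [-0.7, -0.0, -1.0]
grip_width: 19.4Traceback (most recent call last):
  File "st.py", line 3, in <module>
    o=robot.get_obs();print(o['time'],o['eef_pos'].round(2),o['ft_force'].round(1),'w',o['grip_width'].round(1))
                                                                                       ^^^^^^^^^^^^^^^^^^^^^
AttributeError: 'float' object has no attribute 'round'
```

```bash
sed -i "s/o\['grip_width'\].round(1)/round(o['grip_width'],1)/" st.py; python3 st.py w7
```

```text
8.05 [562.33 178.39  86.45] [-0.7 -0.  -1. ] w 19.4
tilt [-4.0e-04 -1.1e-03 -1.0e+00] yaw 83.88
jig TCP 5.34 1.15 F jig -0.7 -0.1
544 blade x [1.55 4.02 7.22] -53.9 -25.0 59.04
568 blade x [1.63 4.05 7.25] 25.1 56.1 59.03
```

```bash
python3 -m crank '[[[0.5,0,-4],[0,0,0],0],[[0,0,0],[0,0,0],0]]' >/dev/null; python3 st.py; python3 -m crank '[[[0,0,-3],[0,0,0],0],[[0,0,0],[0,0,0],0]]' >/dev/null; python3 st.py w8
```

```text
8.2667 [562.81 178.37  82.24] [ 0.3  1.3 -1.7] w 19.3
tilt [-3.0e-04 -1.1e-03 -1.0e+00] yaw 83.88
jig TCP 5.81 1.18 F jig 0.2 1.3
8.4333 [562.85 178.37  78.87] [-0.1  0.  -2.1] w 19.2
tilt [-2.0e-04 -1.1e-03 -1.0e+00] yaw 83.88
jig TCP 5.86 1.18 F jig -0.1 0.0
538 blade x [2.01 4.58 7.75] -53.7 -25.1 51.5
562 blade x [2.15 4.61 7.93] 25.0 56.5 51.41
```

```bash
python3 -m crank '[[[0,0,-4],[0,0,0],0],[[0,0,0],[0,0,0],0]]' >/dev/null; python3 st.py; python3 -m crank '[[[0,0,-2],[0,0,0],0],[[0,0,0],[0,0,0],0]]' >/dev/null; python3 st.py;  python3 -m crank '[[[0,0,-1],[0,0,0],0],[[0,0,0],[0,0,0],0]]' >/dev/null; python3 st.py w9
```

```text
8.65 [563.14 178.41  74.9 ] [-0.2 -1.1 -2.2] w 19.4
tilt [ 3.e-04 -9.e-04 -1.e+00] yaw 83.87
jig TCP 6.14 1.25 F jig -0.0 -1.2
8.8167 [563.13 178.41  72.56] [-0.6 -0.3 -1.2] w 19.4
tilt [ 2.e-04 -1.e-03 -1.e+00] yaw 83.88
jig TCP 6.13 1.25 F jig -0.5 -0.3
8.9833 [563.1  178.39  71.4 ] [-0.   0.2 -2. ] w 19.0
tilt [ 1.e-04 -1.e-03 -1.e+00] yaw 83.88
jig TCP 6.11 1.23 F jig -0.1 0.2
534 blade x [2.24 4.83 8.06] -53.8 -25.2 43.99
565 blade x [2.45 4.9  8.18] 25.1 56.3 43.99
```

```bash
python3 -m crank '[[[0,0,-0.6],[0,0,0],0],[[0,0,0],[0,0,0],0]]' >/dev/null; python3 st.py;  python3 -m crank '[[[0,0,0],[0,0,0],0.5],[[0,0,0],[0,0,0],0.5],[[0,0,0],[0,0,0],0.5],[[0,0,0],[0,0,0],0.5]]' >/dev/null; python3 st.py w10 51.5
```

```text
9.2 [563.37 178.49  71.09] [-0.4  0.1 -1.4] w 19.3
tilt [ 7.e-04 -8.e-04 -1.e+00] yaw 83.87
jig TCP 6.36 1.36 F jig -0.4 0.1
9.5333 [564.03 178.68  71.79] [ 0.3 -1.   0.6] w 43.8
tilt [ 2.1e-03 -4.0e-04 -1.0e+00] yaw 83.87
jig TCP 7.0 1.62 F jig 0.4 -1.0
307 blade x [2.61 5.24 8.54] -53.6 -33.2 43.65
303 blade x [2.86 5.5  8.76] 35.9 56.4 43.69
```

View pics/w10.png

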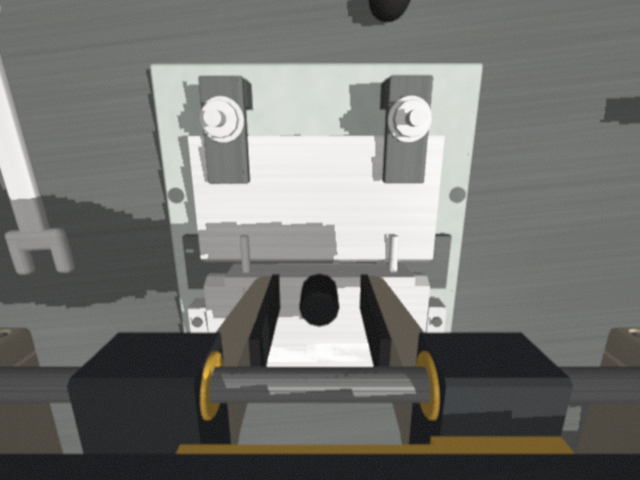

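The blade is seated: its back is at about 43 mm, its centre at x ≈ 5.6, and it is free of the fingers. Next I go up and over to the loose plate's outer edge.

```bash
python3 -m crank '[[[0,0,10],[0,0,0],0.5],[[0,0,20],[0,0,0],0.5],[[0,0,20],[0,0,0],0.5],[[15,-1.6,10],[0,0,0],0],[[30,-3,0],[0,0,0],0],[[30,-3,0],[0,0,0],0],[[25,-3,0],[0,0,0],0],[[5,-1,0],[0,0,0],0],[[0,0,0],[0,0,0],0],[[0,0,0],[0,0,0],0]]'; python3 st.py w11 
python3 - <<'E'
from h import *
import jig; jig.jig('w11')
im,d,K,V=load('w11');P=pts(d,K,V);Z=P[...,2]
X=(P[...,:2]-[556.9,177.8])@[.99461,-.1037];Y=(P[...,:2]-[556.9,177.8])@[.1037,.99461]
for lo,hi in ((-60,-40),(-40,-25),(-25,-10),(-10,10),(10,25),(25,40),(40,60)):
    m=(Y>lo)&(Y<hi)&(abs(Z-30)<3)&(X>60)&(X<110)
    if m.any(): print(lo,np.percentile(X[m],[90,99,100]).round(1))
E
```

```text
time: 10.42
eef_pos: [671.6, 166.4, 142.1]
orientation: [[0.994, 0.003, 0.106], [-0.106, -0.0, 0.994], [0.003, -1.0, 0.0]]
ft_force: [-1.3, -0.1, -0.1]
grip_width: 1.7
10.4167 [671.56 166.42 142.09] [-1.3 -0.1 -0.1] w 1.7
tilt [ 3.5e-03 -2.0e-04 -1.0e+00] yaw 83.92
jig TCP 115.22 0.57 F jig -1.3 -0.2
plate [  214     0   208    89 16216] [529.3 180.5] [140.4  54.5] 84.09 z 30.49
  edge min x at y=170 501.3 slope deg 5.99 yr 121.9 244.3
  edge max x at y=170 554.42 slope deg 5.9 yr 111.8 243.3
plate [  208   105   221   107 21068] [607.1 172.4] [166.9  79. ] 83.97 z 30.5
  edge min x at y=170 568.6 slope deg 5.94 yr 100.9 247.8
  edge max x at y=170 646.27 slope deg 6.06 yr 91.2 246.2
base ((576.0753784179688, 175.7178497314453), (190.44740295410156, 161.3264923095703), 83.95048522949219) 12.54440951785328
-60 [87.1 89.7 89.8]
-40 [87.  89.7 89.9]
-25 [86.9 89.7 89.9]
-10 [87.1 89.7 89.9]
10 [86.9 89.7 90. ]
25 [87.1 89.8 90. ]
40 [87.  89.8 90. ]
```

View pics/w11.png

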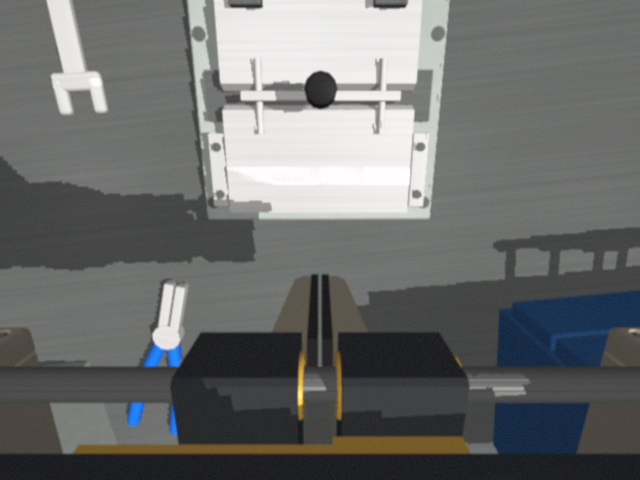

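```bash
python3 -m crank '[[[0,0,-20],[0,0.003,0],0],[[0,0,-25],[0,0,0],0],[[0,0,-22],[0,0,0],0],[[0,0,-12],[0,0,0],0],[[0,0,-4],[0,0,0],0],[[0,0,0],[0,0,0],0]]' >/dev/null; python3 st.py; python3 -m crank '[[[0,0,0],[0,0,0],0]]'>/dev/null; python3 st.py
```

```text
10.9667 [664.72 167.85  58.72] [-0.9  0.4  0.3] w 0.6
tilt [-1.7e-03 -1.0e-04 -1.0e+00] yaw 84.05
jig TCP 108.28 1.28 F jig -1.0 0.3
11.05 [664.29 167.99  59.08] [0.3 0.7 0.5] w 0.5
tilt [-2.2e-03 -2.0e-04 -1.0e+00] yaw 84.06
jig TCP 107.83 1.38 F jig 0.2 0.7
```

```bash
python3 -m crank '[[[4,0,-8],[0,0,0],0],[[1,0,-7],[0,0,0],0],[[0,0,0],[0,0,0],0],[[0,0,0],[0,0,0],0]]' >/dev/null; python3 st.py; python3 -m crank '[[[0,0,0],[0,0,0],0]]'>/dev/null; python3 st.py
```

```text
11.3833 [671.59 168.69  46.17] [ 0.1 -0.1 -0. ] w 0.6
tilt [ 0.0024  0.001  -1.    ] yaw 84.08
jig TCP 115.02 2.83 F jig 0.1 -0.1
11.4667 [671.82 168.71  46.3 ] [-0.3  0.2  0.2] w 0.2
tilt [ 0.0027  0.001  -1.    ] yaw 84.07
jig TCP 115.24 2.87 F jig -0.3 0.2
```

```bash
python3 -m crank '[[[-4,-2.5,-4],[0,0.002,0],0],[[-4,0,0],[0,0,0],0],[[0,0,0],[0,0,0],0],[[0,0,0],[0,0,0],0]]' >/dev/null; python3 st.py; python3 -m crank '[[[-2,0.2,0],[0,0,0],0],[[0,0,0],[0,0,0],0],[[0,0,0],[0,0,0],0]]'>/dev/null; python3 st.py
```

```text
11.8 [663.23 165.79  42.57] [-0.7  0.6  0. ] w 0.4
tilt [ 0.0011  0.0012 -1.    ] yaw 84.06
jig TCP 107.0 -0.91 F jig -0.7 0.5
12.05 [660.96 166.03  42.88] [-0.6  0.1 -0.5] w 0.3
tilt [ 0.0014  0.0013 -1.    ] yaw 84.06
jig TCP 104.72 -0.91 F jig -0.6 -0.0
```

```bash
for i in 1 2 3 4; do python3 -m crank '[[[-1.5,0.15,0],[0,0,0],0]]' >/dev/null; python3 st.py|sed -n '1p;3p'; done
```

```text
12.1333 [659.69 166.23  42.98] [-0.   0.4  0.1] w 0.0
jig TCP 103.44 -0.84 F jig -0.0 0.4
12.2167 [658.17 166.43  43.06] [-0.4  1.3  0.6] w 0.4
jig TCP 101.9 -0.81 F jig -0.5 1.2
12.3 [656.59 166.6   43.08] [-0.4 -0.2 -0.6] w 0.2
jig TCP 100.32 -0.8 F jig -0.3 -0.2
12.3833 [656.16 166.74  43.3 ] [ 8.7 -2.8 -5.9] w 0.1
jig TCP 99.88 -0.71 F jig 8.9 -1.9
```

Contact comes at jig x = 99.9, as predicted. I push on in small rows.

```bash
for i in 1 2 3; do python3 -m crank '[[[-0.8,0.08,-0.3],[0,0,0],0]]' >/dev/null; python3 st.py|sed -n '1p;3p'; done
```

```text
12.4667 [656.25 166.72  43.25] [ 3.8 -1.7 -0.6] w 0.4
jig TCP 99.96 -0.71 F jig 3.9 -1.3
12.55 [656.21 166.72  43.25] [ 3.5 -1.1  0.3] w 0.3
jig TCP 99.92 -0.72 F jig 3.6 -0.7
12.6333 [656.18 166.74  43.27] [ 2.9 -2.1  0.2] w 0.3
jig TCP 99.89 -0.71 F jig 3.1 -1.7
```

```bash
for i in 1 2 3; do python3 -m crank '[[[-2.3,0.24,-0.3],[0,0,0],0]]' >/dev/null; python3 st.py|sed -n '1p;3p'; done
```

```text
12.7167 [655.64 166.84  43.45] [ 9.  -3.5 -4.8] w 0.3
jig TCP 99.35 -0.66 F jig 9.3 -2.6
12.8 [655.25 166.86  43.52] [ 9.5 -3.8 -5.2] w 0.0
jig TCP 98.96 -0.69 F jig 9.8 -2.8
12.8833 [654.9  166.89  43.54] [ 8.5 -3.6 -4.6] w 0.8
jig TCP 98.61 -0.69 F jig 8.8 -2.7
```

```bash
for i in 1 2 3 4 5; do python3 -m crank '[[[-2.3,0.3,-1],[0,0,0],0]]' >/dev/null; python3 st.py|sed -n '1p;3p'; done
```

```text
12.9667 [654.85 166.94  43.32] [ 7.6 -5.2  3.5] w 0.4
jig TCP 98.55 -0.64 F jig 8.1 -4.4
13.05 [654.77 166.95  43.36] [ 6.3 -4.5  3. ] w 0.3
jig TCP 98.47 -0.64 F jig 6.7 -3.9
13.1333 [654.66 166.95  43.46] [ 7.5 -4.4  1.7] w 0.4
jig TCP 98.36 -0.65 F jig 7.9 -3.6
13.2167 [654.58 166.94  43.53] [ 7.8 -4.6  0.6] w 0.2
jig TCP 98.28 -0.67 F jig 8.2 -3.8
13.3 [654.5  166.96  43.6 ] [ 6.7 -4.7  0.9] w 0.2
jig TCP 98.2 -0.66 F jig 7.1 -4.0
```

```bash
for i in 1 2 3 4; do python3 -m crank '[[[-2.7,0,-0.6],[0,0,0],0]]' >/dev/null; python3 st.py|sed -n '1p;3p'; done
```

```text
13.3833 [654.16 166.85  43.82] [ 9.  -2.1 -6.2] w 0.5
jig TCP 97.87 -0.8 F jig 9.2 -1.2
13.4667 [653.68 166.89  43.88] [ 8.8 -1.9 -5.4] w 0.7
jig TCP 97.39 -0.81 F jig 9.0 -0.9
13.55 [653.17 166.91  43.86] [10.1 -2.6 -3.6] w 0.5
jig TCP 96.88 -0.85 F jig 10.4 -1.5
13.6333 [652.72 166.98  43.9 ] [ 9.8 -3.  -3.3] w 0.1
jig TCP 96.42 -0.82 F jig 10.1 -2.0
```

```bash
for i in 1 2 3; do python3 -m crank '[[[-2.7,0,-0.8],[0,0,0],0]]' >/dev/null; python3 st.py|sed -n '1p;3p'; done
```

```text
13.7167 [652.32 167.05  43.86] [ 9.4 -1.6 -1.1] w 0.3
jig TCP 96.02 -0.8 F jig 9.5 -0.6
13.8 [652.09 167.07  43.98] [ 9.2 -2.8 -2.3] w 0.3
jig TCP 95.79 -0.8 F jig 9.4 -1.8
13.8833 [651.8  167.08  44.02] [10.  -3.1 -2.5] w 0.6
jig TCP 95.5 -0.82 F jig 10.3 -2.0
```

```bash
for i in 1 2 3 4; do python3 -m crank '[[[-2.7,0,-0.8],[0,0,0],0]]' >/dev/null; python3 st.py|sed -n '1p;3p'; done
```

```text
13.9667 [651.48 167.05  44.09] [ 9.2 -2.6 -2.8] w 0.4
jig TCP 95.18 -0.89 F jig 9.4 -1.6
14.05 [651.13 167.1   44.09] [ 9.6 -3.2 -2.2] w 0.6
jig TCP 94.83 -0.87 F jig 9.9 -2.2
14.1333 [650.81 167.14  44.16] [ 8.8 -3.2 -2.8] w 0.5
jig TCP 94.51 -0.87 F jig 9.1 -2.3
14.2167 [650.58 167.14  44.24] [10.2 -3.1 -3.4] w 0.5
jig TCP 94.28 -0.89 F jig 10.5 -2.0
```

The push has travelled further than the gap I measured, so I look before going on.

```bash
cat > gap.py <<'E'
from h import *
import sys
f=sys.argv[1]
im,d,K,V=load(f);P=pts(d,K,V);Z=P[...,2]
o=np.array([556.9,177.8]);ex=np.array([.99461,-.1037]);ey=np.array([.1037,.99461])
X=(P[...,:2]-o)@ex;Y=(P[...,:2]-o)@ey
for lo,hi in ((-68,-58),(58,68)):
    m=(Y>lo)&(Y<hi)&(Z<34)&(Z>-5)
    print(lo,[(x,np.round(np.median(Z[m&(abs(X-x)<.6)]),1).tolist() if (m&(abs(X-x)<.6)).any() else None) for x in range(-6,20,1)])
    m=(Y>lo)&(Y<hi)&(abs(Z-30.5)<1.5)
    a=m&(X<2); b=m&(X>4)&(X<60); print('  clamped top edge',np.percentile(X[a],99.5).round(2) if a.any() else None,'loose top edge',np.percentile(X[b],.5).round(2) if b.any() else None)
m=(abs(Z-30)<3)&(X>60)&(X<110)&(abs(Y)<60)&(abs(Y)>20)
if m.any(): print('outer edge',np.percentile(X[m],99).round(2))
m=(abs(Z-43.6)<1.8)&(abs(X-5)<8)&(abs(abs(Y)-40)<14)
for s in (m&(Y<0),m&(Y>0)):
    if s.sum()>5: print('blade x',np.percentile(X[s],[3,50,97]).round(2),Y[s].min().round(1),Y[s].max().round(1))
m=(Z>70)&(Z<82)&(abs(X-5)<25)&(abs(Y)<90)
if m.any(): c=cv2.minEnclosingCircle(np.stack([X[m],Y[m]],-1).astype(np.float32)); print('knob',c,np.median(Z[m]))
E
python3 gap.py w11
python3 -c "
from h import *
cap('wrist','w12')"; python3 gap.py w12; python3 st.py
```

```text
-68 [(-6, 30.4), (-5, 30.5), (-4, 30.4), (-3, 28.6), (-2, 27.3), (-1, 25.6), (0, 23.1), (1, 18.1), (2, 18.4), (3, 19.0), (4, 18.4), (5, 18.4), (6, 18.2), (7, 18.4), (8, 18.7), (9, 18.3), (10, 19.6), (11, 25.2), (12, 26.3), (13, 29.0), (14, 30.1), (15, 30.5), (16, 30.4), (17, 30.3), (18, 30.9), (19, 31.0)]
  clamped top edge -3.42 loose top edge 13.19
58 [(-6, 30.6), (-5, 30.3), (-4, 30.6), (-3, 29.0), (-2, 27.7), (-1, 25.9), (0, 23.2), (1, 18.8), (2, 18.3), (3, 18.8), (4, 18.3), (5, 18.5), (6, 19.2), (7, 18.2), (8, 18.6), (9, 18.5), (10, 18.9), (11, 24.9), (12, 26.7), (13, 28.5), (14, 30.6), (15, 30.3), (16, 30.3), (17, 30.3), (18, 30.7), (19, 30.6)]
  clamped top edge -3.09 loose top edge 13.4
outer edge 89.73
blade x [3.51 6.15 8.7 ] -53.5 -26.0
blade x [3.69 6.26 8.86] 26.1 54.0
knob ((5.977592945098877, 1.3786263465881348), 9.986126899719238) 77.25455584314692
-68 [(-6, 30.6), (-5, 30.6), (-4, 30.5), (-3, 29.1), (-2, 27.5), (-1, 25.4), (0, 24.1), (1, 18.6), (2, 18.3), (3, 18.4), (4, 18.8), (5, 18.7), (6, 22.7), (7, 25.0), (8, 26.9), (9, 28.4), (10, 30.3), (11, 30.4), (12, 30.6), (13, 30.6), (14, 30.6), (15, 30.6), (16, 30.4), (17, 30.5), (18, 30.6), (19, 30.6)]
  clamped top edge -3.13 loose top edge 9.31
58 [(-6, 30.7), (-5, 30.6), (-4, 30.6), (-3, 29.2), (-2, 27.9), (-1, 25.7), (0, 24.4), (1, 18.5), (2, 18.5), (3, 18.8), (4, 19.0), (5, 19.0), (6, 23.4), (7, 25.2), (8, 26.7), (9, 28.6), (10, 30.0), (11, 30.6), (12, 30.6), (13, 30.6), (14, 30.7), (15, 30.7), (16, 30.5), (17, 30.7), (18, 30.7), (19, 30.6)]
  clamped top edge -2.84 loose top edge 9.43
outer edge 85.9
blade x [0.33 3.17 5.89] -53.7 -26.0
blade x [0.51 3.2  6.13] 26.0 54.0
knob ((3.2779457569122314, 1.3003838062286377), 9.999127388000488) 77.40139422951964
14.2667 [650.54 167.13  44.23] [11.1 -3.4 -3.6] w 0.7
tilt [ 0.1021  0.0082 -0.9947] yaw 84.4
jig TCP 94.25 -0.9 F jig 11.4 -2.2
```

View pics/w12.png

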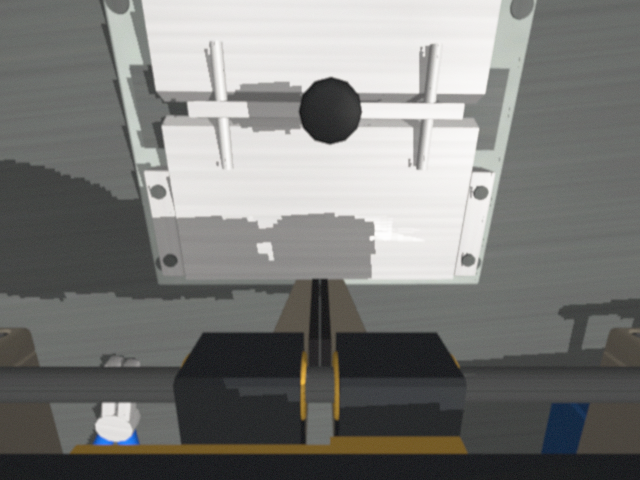

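The gap now reads about 6.0 mm, and the blade is against the clamped plate with its faces at 0.3 to 5.9. However, the tool has tilted 6° under the push. I back off, straighten it, and push again keeping it upright.

```bash
python3 -m crank '[[[4,-0.4,0],[0,0,0],0],[[3,-0.3,0],[0,0.05,0],0],[[0,0,-1],[-0.008,0.05,0],0],[[0,0,-1],[0,0,0],0],[[0,0,0],[0,0,0],0]]' >/dev/null; python3 st.py; python3 -m crank '[[[0,0,0],[0,0,0],0],[[0,0,0],[0,0,0],0]]' >/dev/null; python3 st.py;  python3 -c "
from h import *
cap('wrist','w13')"; python3 gap.py w13
```

```text
14.6833 [655.   166.59  41.74] [ 0.5  0.6 -0.8] w 0.4
tilt [-5.9e-03  5.0e-04 -1.0e+00] yaw 84.3
jig TCP 98.74 -0.98 F jig 0.4 0.6
14.85 [653.77 166.6   41.  ] [0.5 0.  0.2] w 0.6
tilt [-6.e-03  5.e-04 -1.e+00] yaw 84.3
jig TCP 97.51 -1.09 F jig 0.5 0.1
-68 [(-6, 30.7), (-5, 30.5), (-4, 30.5), (-3, 29.2), (-2, 27.3), (-1, 25.5), (0, 23.3), (1, 18.9), (2, 18.5), (3, 18.6), (4, 18.6), (5, 18.7), (6, 23.6), (7, 25.0), (8, 26.7), (9, 28.6), (10, 30.3), (11, 30.7), (12, 30.7), (13, 30.8), (14, 30.6), (15, 30.6), (16, 30.6), (17, 30.5), (18, 30.5), (19, 30.6)]
  clamped top edge -2.92 loose top edge 9.36
58 [(-6, 30.6), (-5, 30.5), (-4, 30.4), (-3, 29.2), (-2, 27.9), (-1, 26.2), (0, 23.8), (1, 18.6), (2, 18.9), (3, 18.9), (4, 18.7), (5, 18.5), (6, 23.1), (7, 25.1), (8, 26.8), (9, 28.5), (10, 30.1), (11, 30.7), (12, 30.3), (13, 30.8), (14, 30.8), (15, 30.8), (16, 30.4), (17, 30.6), (18, 30.5), (19, 30.6)]
  clamped top edge -2.76 loose top edge 9.48
outer edge 85.82
blade x [0.4  3.34 6.14] -53.5 -26.0
blade x [0.42 3.2  6.17] 26.0 54.0
knob ((3.2073442935943604, 1.1871991157531738), 10.038951873779297) 77.34740456139275
```

```bash
for i in 1 2; do python3 -m crank '[[[-1.3,0,0],[0,-0.003,0],0]]' >/dev/null; python3 st.py;done;  for i in 1 2; do python3 -m crank '[[[-2.7,0,-0.3],[0,0.01,0],0]]' >/dev/null; python3 st.py; done
```

```text
14.9833 [652.29 166.65  41.04] [ 8.6 -0.4  0.3] w 0.8
tilt [-2.3e-03  5.0e-04 -1.0e+00] yaw 84.31
jig TCP 96.04 -1.2 F jig 8.6 0.4
15.0667 [652.21 166.67  41.36] [ 8.8 -0.6 -6.5] w 0.6
tilt [ 4.6e-03  8.0e-04 -1.0e+00] yaw 84.33
jig TCP 95.95 -1.19 F jig 8.8 0.3
15.15 [652.09 166.71  41.52] [ 14.8  -2.5 -11.4] w 0.5
tilt [ 0.0018  0.0013 -1.    ] yaw 84.36
jig TCP 95.83 -1.16 F jig 14.9 -0.9
15.2333 [652.22 166.72  41.7 ] [13.  -1.8 -8.8] w 0.4
tilt [-0.0012  0.0018 -1.    ] yaw 84.39
jig TCP 95.96 -1.14 F jig 13.1 -0.5
```

```bash
python3 -m crank '[[[-3,0,-1.5],[0,0.006,0],0]]' >/dev/null; python3 st.py;python3 -m crank '[[[-3,0,-1.2],[0,0.006,0],0]]' >/dev/null; python3 st.py
```

```text
15.3167 [652.3  166.78  41.33] [ 7.  -3.   5.7] w 0.2
tilt [-2.0e-04  2.5e-03 -1.0e+00] yaw 84.41
jig TCP 96.03 -1.07 F jig 7.2 -2.3
15.4 [652.29 166.77  41.45] [ 7.5 -3.  -0.2] w 0.3
tilt [ 8.0e-04  3.1e-03 -1.0e+00] yaw 84.43
jig TCP 96.02 -1.08 F jig 7.8 -2.2
```

```bash
python3 -m crank '[[[-3.2,0.2,-0.7],[0,0.01,0],0]]' >/dev/null; python3 st.py;python3 -m crank '[[[-3.4,0.2,-0.7],[0,0.01,0],0]]' >/dev/null; python3 st.py
```

```text
15.4833 [652.2  166.81  41.75] [12.8 -3.  -9.9] w 0.3
tilt [-0.0017  0.0035 -1.    ] yaw 84.46
jig TCP 95.93 -1.05 F jig 13.1 -1.6
15.5667 [652.2  166.83  41.75] [ 13.4  -2.7 -10.5] w 0.2
tilt [-0.0038  0.0039 -1.    ] yaw 84.49
jig TCP 95.93 -1.03 F jig 13.6 -1.3
```

The plate holds still under 13 to 15 N, where 9 to 10 N moved it before, so it is nipped. I retreat.

```bash
python3 -m crank '[[[4,-0.4,0],[0,0,0],0],[[8,-0.8,0],[0,-0.004,-0.006],0],[[6,-0.6,8],[-0.003,0,0],0],[[0,0,30],[0,0,0],0],[[0,0,35],[0,0,0],0],[[0,0,20],[0,0,0],0.2],[[0,0,0],[0,0,0],0.4],[[0,0,0],[0,0,0],0.5]]' >/dev/null; python3 st.py; python3 -c "
from h import *
cap('wrist','w14')"; python3 gap.py w14
```

```text
16.2333 [669.9  164.2  139.47] [-0.6  0.6 -0.7] w 18.4
tilt [-2.1e-03 -7.0e-04 -1.0e+00] yaw 84.06
jig TCP 113.8 -1.81 F jig -0.6 0.5
-68 [(-6, 30.5), (-5, 30.5), (-4, 30.6), (-3, 29.0), (-2, 26.8), (-1, 25.5), (0, 23.8), (1, 18.6), (2, 18.6), (3, 18.4), (4, 18.7), (5, 18.3), (6, 18.6), (7, 24.9), (8, 26.9), (9, 28.8), (10, 30.1), (11, 30.4), (12, 30.8), (13, 30.4), (14, 30.4), (15, 30.7), (16, 30.6), (17, 30.8), (18, 30.4), (19, 30.6)]
  clamped top edge -3.1 loose top edge 9.46
58 [(-6, 30.6), (-5, 30.3), (-4, 30.7), (-3, 29.6), (-2, 27.7), (-1, 26.1), (0, 24.0), (1, 18.6), (2, 18.9), (3, 18.6), (4, 18.7), (5, 18.4), (6, 18.6), (7, 24.6), (8, 26.6), (9, 28.1), (10, 30.4), (11, 30.9), (12, 30.9), (13, 30.4), (14, 30.5), (15, 30.4), (16, 30.8), (17, 30.9), (18, 30.8), (19, 30.8)]
  clamped top edge -2.64 loose top edge 10.04
outer edge 85.67
blade x [0.66 3.32 6.25] -53.4 -26.1
blade x [0.65 3.32 6.29] 26.2 54.0
knob ((3.300309896469116, 1.3128575086593628), 9.991602897644043) 77.25214438395584
```

View pics/w14.png

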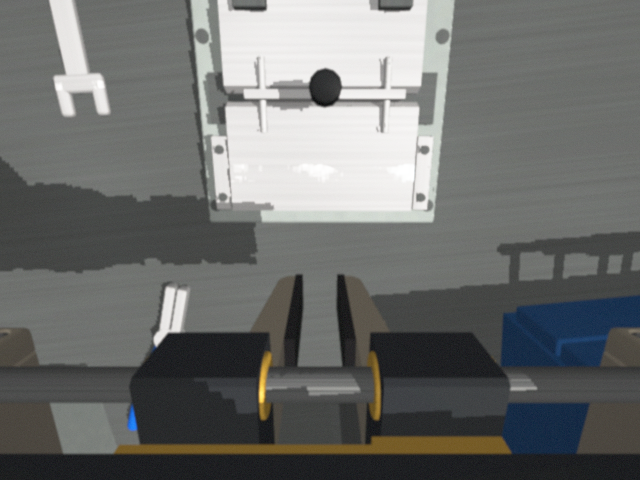

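The gap holds, with the outer edge at 85.7 and the blade at 0.65 to 6.3. I go back over the knob, which is at jig (3.3, 1.3).

```bash
python3 -m crank '[[[-20,2,0],[0,0,0],0.5],[[-35,5,-5],[0,0,0],0.5],[[-35,5,-5],[0,0,0],0.5],[[-18,2.5,-5],[0,0,0],0.5],[[0,0,-5],[0,0,0],0.5],[[0,0,0],[0,0,0],0.5],[[0,0,0],[0,0,0],0.5]]' >/dev/null; python3 st.py;
```

```text
16.8667 [554.81 177.28 111.04] [0.  1.2 0.2] w 46.4
tilt [-0.0108 -0.0041 -0.9999] yaw 84.02
jig TCP -2.02 -0.73 F jig -0.1 1.2
```

```bash
python3 -m crank '[[[5,1.4,-4],[0.004,-0.01,0],0.5],[[0,0,-4],[0,0,0],0.5],[[0,0,0],[0,0,0],0.5],[[0,0,0],[0,0,0],0.5]]' >/dev/null; python3 st.py;python3 -c "
from h import *
cap('wrist','w15')"; python3 gap.py w15 | tail -3
```

```text
17.2 [564.28 178.59 101.44] [-0.2  0.6  0.2] w 45.9
tilt [ 1.9e-03  6.0e-04 -1.0e+00] yaw 83.94
jig TCP 7.26 1.55 F jig -0.3 0.6
blade x [-0.05  2.71  5.72] -53.7 -26.1
blade x [-0.04  2.92  5.83] 26.2 54.0
knob ((1.14106285572052, 11.740348815917969), 20.308740615844727) 77.35948428585817
```

```bash
python3 -m crank '[[[-4,0.2,-5],[0,0.002,0],0.5],[[0,0,-5],[0,0,0],0.5],[[0,0,0],[0,0,0],0.5],[[0,0,0],[0,0,0],0.5]]' >/dev/null; python3 st.py;
```

```text
17.5833 [560.45 178.54  90.58] [ 0.2 -0.2  0.5] w 45.8
tilt [ 1.e-04  7.e-04 -1.e+00] yaw 83.91
jig TCP 3.45 1.11 F jig 0.3 -0.2
```

```bash
python3 -m crank '[[[-0.3,0.2,-7],[0,0,0],0.5],[[0,0,-7],[0,0,0],0.5],[[0,0,-3],[0,0,0],0.5],[[0,0,0],[0,0,0],0.5],[[0,0,0],[0,0,0],0.5]]' >/dev/null; python3 st.py w16 52; python3 gap.py w16 | tail -3
```

```text
18.0 [559.82 178.78  71.52] [-0.1 -0.   1. ] w 46.1
tilt [-3.e-04  5.e-04 -1.e+00] yaw 83.92
jig TCP 2.81 1.28 F jig -0.1 -0.0
253 blade x [-0.15  2.24  5.48] -53.3 -37.6 43.58
276 blade x [-0.03  2.37  5.83] 25.2 56.4 43.68
blade x [-0.15  2.25  5.49] -53.3 -37.6
blade x [-0.03  2.24  5.84] 39.7 54.0
knob ((-6.797831058502197, 1.1678905487060547), 37.267337799072266) 77.22288695467445
```

View pics/w16.png

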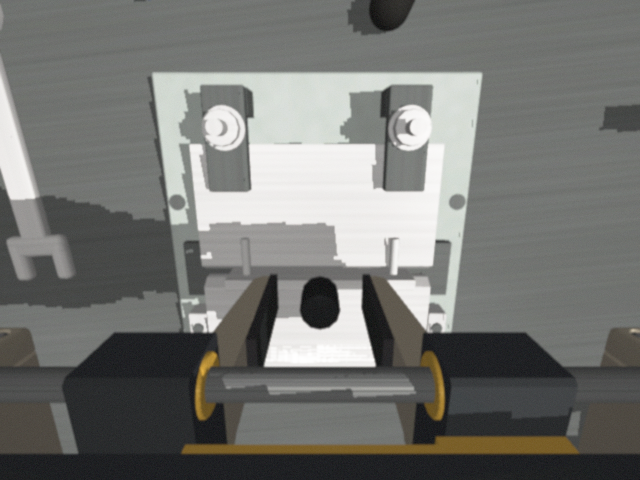

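The knob sits midway between the pads at (319,302). I let the arm settle, then close.

```bash
for i in 1 2 3; do python3 -m crank '[[[0,0,0],[0,0,0],0.4]]' >/dev/null; python3 st.py | sed -n '1p;3p'; done
```

```text
18.1333 [559.84 178.8   71.59] [0.5 1.1 0.6] w 41.6
jig TCP 2.82 1.3 F jig 0.3 1.1
18.2167 [559.93 178.84  71.73] [-0.5 -0.1 -0.7] w 37.1
jig TCP 2.91 1.35 F jig -0.5 -0.1
18.3 [560.06 178.87  71.9 ] [-0.4 -0.   0.3] w 36.7
jig TCP 3.03 1.4 F jig -0.4 -0.1
```

```bash
for i in 1 2 3 4; do python3 -m crank '[[[0,0,-0.1],[0,0,0],0]]' >/dev/null; python3 st.py | sed -n '1p;3p'; done
```

```text
18.3833 [560.22 178.9   72.01] [0.3 0.2 0.2] w 32.1
jig TCP 3.19 1.44 F jig 0.2 0.2
18.4667 [560.35 178.94  72.1 ] [ 0.6  0.7 -0.1] w 25.6
jig TCP 3.32 1.49 F jig 0.5 0.8
18.55 [560.39 178.9   72.1 ] [-1.  -0.6  1.5] w 19.0
jig TCP 3.36 1.45 F jig -1.0 -0.7
18.6333 [560.42 178.88  72.13] [-0.5  0.4  0.1] w 19.1
jig TCP 3.39 1.44 F jig -0.5 0.3
```

Gripped at 19 mm width with no side force. I draw towards jig -y, along world (-0.104, -0.995).

```bash
for i in 1 2 3; do python3 -m crank '[[[-0.2,-2,-0.1],[0,0,0],0]]' >/dev/null; python3 st.py ; done
```

```text
18.7167 [560.43 177.82  72.28] [-2.   7.9  2.1] w 18.8
tilt [ 0.0017  0.0024 -1.    ] yaw 83.9
jig TCP 3.51 0.39 F jig -2.8 7.6
18.8 [560.31 176.79  72.4 ] [-1.3  6.9  2.1] w 19.2
tilt [ 0.002   0.0041 -1.    ] yaw 83.86
jig TCP 3.5 -0.65 F jig -2.0 6.7
18.8833 [560.22 175.82  72.53] [-1.3  6.   0.4] w 19.1
tilt [ 0.0025  0.006  -1.    ] yaw 83.83
jig TCP 3.5 -1.63 F jig -1.9 5.9
```

```bash
for i in 1 2 3; do python3 -m crank '[[[-0.6,-3.5,-0.5],[-0.003,0.001,0.001],0],[[-0.6,-3.5,-0.4],[-0.003,0.001,0.001],0]]' >/dev/null; python3 st.py ; done
```

```text
19.05 [559.67 171.2   72.43] [-0.3  6.4  0.4] w 19.2
tilt [ 0.0023  0.0041 -1.    ] yaw 83.88
jig TCP 3.44 -6.28 F jig -1.0 6.3
19.2167 [559.16 166.44  72.33] [-1.   5.8  1.1] w 19.2
tilt [ 0.0022  0.0021 -1.    ] yaw 83.93
jig TCP 3.43 -11.06 F jig -1.5 5.6
19.3833 [558.66 161.68  72.28] [-0.7  6.   1.7] w 19.1
tilt [ 2.2e-03  1.0e-04 -1.0e+00] yaw 83.97
jig TCP 3.42 -15.86 F jig -1.4 5.9
```

```bash
for i in 1 2 3 4; do python3 -m crank '[[[-0.6,-3.5,-0.4],[-0.001,0.001,0],0],[[-0.6,-3.5,-0.4],[-0.0015,0.001,0],0],[[-0.6,-3.5,-0.4],[-0.0015,0.001,0],0]]' >/dev/null; python3 st.py ; done
```

```text
19.6333 [557.89 154.54  72.31] [-0.8  7.2  2.5] w 19.4
tilt [ 0.0021  0.002  -1.    ] yaw 83.89
jig TCP 3.4 -23.03 F jig -1.6 7.1
19.8833 [557.05 146.81  72.12] [-0.3  5.2 -1.6] w 19.4
tilt [ 0.0018  0.0031 -1.    ] yaw 83.81
jig TCP 3.36 -30.81 F jig -0.9 5.2
20.1333 [556.23 137.75  71.58] [-1.8  8.5  5. ] w 19.3
tilt [ 0.0013  0.0025 -1.    ] yaw 83.76
jig TCP 3.49 -39.9 F jig -2.7 8.3
20.3833 [555.17 128.64  71.5 ] [-1.2  5.8  3.1] w 19.6
tilt [ 1.0e-04  2.1e-03 -1.0e+00] yaw 83.67
jig TCP 3.38 -49.08 F jig -1.8 5.6
```

```bash
for i in 1 2 3; do python3 -m crank '[[[-0.5,-3.5,0.1],[-0.001,0,0.002],0],[[-0.5,-3.5,0.1],[-0.001,0,0.002],0]]' >/dev/null; python3 st.py ; done
```

```text
20.55 [554.35 121.68  71.89] [ 1.5  3.2 -1.5] w 19.3
tilt [ 7.e-04  9.e-04 -1.e+00] yaw 83.89
jig TCP 3.28 -56.09 F jig 1.2 3.3
20.7167 [553.47 113.95  72.  ] [ 1.3  2.  -1. ] w 19.0
tilt [ 0.0011 -0.0012 -1.    ] yaw 84.14
jig TCP 3.21 -63.86 F jig 1.1 2.1
20.8833 [552.58 105.93  72.16] [ 1.4  1.4 -0.8] w 19.0
tilt [ 0.0015 -0.0036 -1.    ] yaw 84.37
jig TCP 3.15 -71.94 F jig 1.3 1.6
```

Drag fell off and the side force flipped towards the clamped plate. I bias slightly towards the loose plate so the blade keeps rubbing on it.

```bash
for i in 1 2 3; do python3 -m crank '[[[0.3,-2.5,-0.1],[0.003,0.001,-0.003],0]]' >/dev/null; python3 st.py ; done
```

```text
20.9667 [552.54 102.9   71.98] [-0.5  3.7 -0.1] w 19.1
tilt [-1.e-04 -9.e-04 -1.e+00] yaw 84.21
jig TCP 3.43 -74.95 F jig -0.9 3.7
21.05 [552.42 100.09  71.82] [-1.9  4.6  0.2] w 19.0
tilt [-0.002   0.0024 -1.    ] yaw 84.02
jig TCP 3.6 -77.75 F jig -2.3 4.4
21.1333 [552.25  97.35  71.66] [-1.7  4.2  0.5] w 19.7
tilt [-0.0041  0.0058 -1.    ] yaw 83.82
jig TCP 3.72 -80.5 F jig -2.1 4.0
```

```bash
for i in 1 2 3; do python3 -m crank '[[[0.1,-2.5,0.2],[-0.003,-0.001,0],0],[[0,-2.5,0.2],[-0.003,-0.001,0],0]]' >/dev/null; python3 st.py ; done
```

```text
21.3 [551.65  91.72  71.87] [-2.3  3.7  0.6] w 19.1
tilt [-3.9e-03  1.0e-04 -1.0e+00] yaw 83.76
jig TCP 3.7 -86.16 F jig -2.6 3.4
21.4667 [551.14  86.21  72.21] [-0.6  4.6  0.6] w 19.2
tilt [-0.0029 -0.0066 -1.    ] yaw 83.76
jig TCP 3.77 -91.7 F jig -1.0 4.5
21.6333 [550.63  80.82  72.48] [-2.3  3.9  0.7] w 19.1
tilt [-0.0018 -0.0133 -0.9999] yaw 83.77
jig TCP 3.82 -97.11 F jig -2.7 3.7
```

```bash
for i in 1 2 3; do python3 -m crank '[[[-0.2,-3,-0.1],[0.004,0,0],0],[[-0.3,-3,-0.1],[0.002,0,0],0],[[-0.3,-3,0],[0.001,0,0],0]]' >/dev/null; python3 st.py ; done
```

```text
21.8833 [549.61  71.18  72.2 ] [-1.6  3.6 -0.3] w 19.4
tilt [-0.0018 -0.0066 -1.    ] yaw 83.84
jig TCP 3.8 -106.8 F jig -2.0 3.4
22.1333 [548.66  60.54  71.9 ] [-1.6  0.6 -1.2] w 19.3
tilt [-2.e-03  3.e-04 -1.e+00] yaw 83.86
jig TCP 3.96 -117.49 F jig -1.7 0.4
22.3833 [547.73  49.37  71.37] [ 0.4  0.1 -1.5] w 19.3
tilt [-0.0021  0.0065 -1.    ] yaw 83.88
jig TCP 4.19 -128.69 F jig 0.4 0.1
```

The blade is out and free. A few more millimetres, then I lift it and check the gap.

```bash
python3 -m crank '[[[-0.6,-6,0.5],[-0.005,0,0],0],[[-1,-8,1],[0,0,0],0],[[-1,-8,5],[0,0,0],0],[[-1,-8,25],[0,0,0],0],[[0,0,35],[0,0,0],0],[[0,0,30],[0,0,0],0],[[0,0,0],[0,0,0],0],[[0,0,0],[0,0,0],0]]' >/dev/null; python3 st.py;python3 -c "
from h import *
cap('wrist','w17')"; python3 gap.py w17;python3 st.py
```

```text
23.05 [542.44  11.73 172.21] [-1.1  0.6 -2.3] w 19.2
tilt [-0.0033 -0.0012 -1.    ] yaw 83.8
jig TCP 2.84 -166.67 F jig -1.1 0.5
-68 [(-6, 30.7), (-5, 30.7), (-4, 30.6), (-3, 29.5), (-2, 26.8), (-1, 26.5), (0, 23.7), (1, None), (2, 18.8), (3, 18.4), (4, 18.6), (5, 19.0), (6, 22.5), (7, 25.3), (8, 27.3), (9, 29.2), (10, 30.6), (11, 30.8), (12, 30.6), (13, 30.1), (14, 30.2), (15, 30.9), (16, 31.2), (17, 30.5), (18, 30.7), (19, 30.1)]
  clamped top edge -3.39 loose top edge 8.45
58 [(-6, 30.2), (-5, 30.9), (-4, 30.5), (-3, 28.7), (-2, 28.4), (-1, 25.8), (0, 23.9), (1, 19.4), (2, 19.4), (3, 19.4), (4, 19.0), (5, 19.2), (6, 20.3), (7, 25.4), (8, 26.4), (9, 29.0), (10, 30.5), (11, 30.8), (12, 31.1), (13, 30.8), (14, 31.1), (15, 31.1), (16, 31.0), (17, 30.7), (18, 30.7), (19, 30.9)]
  clamped top edge -3.8 loose top edge 9.29
outer edge 85.27
23.1 [542.89  11.8  172.3 ] [ 0.4  0.3 -1.4] w 19.2
tilt [-0.0025 -0.0012 -1.    ] yaw 83.8
jig TCP 3.28 -166.56 F jig 0.3 0.4
```

View pics/w17.png

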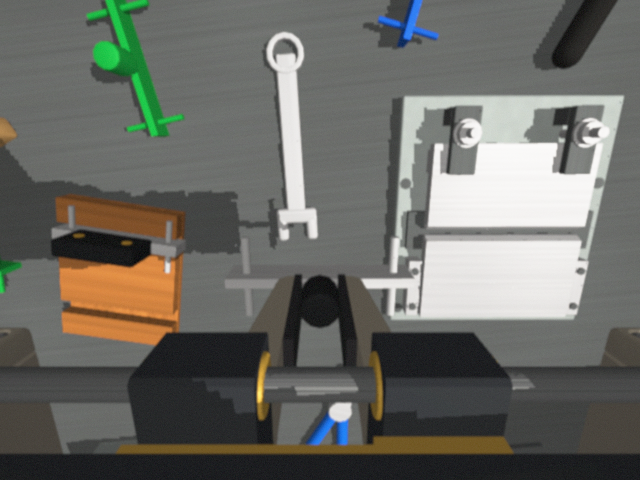

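```bash
python3 -m crank '[[[9,-20,0],[0,0,-0.027],0],[[9,-33,0],[0,0,-0.027],0],[[9,-33,0],[0,0,-0.027],0],[[9,-33,0],[0,0,-0.027],0],[[9,-33,-5],[0,0,-0.027],0],[[9,-33,-10],[0,0,-0.025],0],[[5,-15,-15],[0,0,0],0],[[0,-5,-15],[0,0,0],0],[[0,0,0],[0,0,0],0],[[0,0,0],[0,0,0],0],[[0,0,0],[0,0,0],0]]' >/dev/null; python3 st.py
```

```text
24.0167 [ 596.35 -203.2   112.44] [-0.2  0.3 -2.2] w 19.1
tilt [-0.0171  0.0035 -0.9998] yaw 74.33
jig TCP 78.75 -374.86 F jig -0.3 0.3
```

```bash
python3 -m crank '[[[7,2,-5],[-0.003,-0.016,0.003],0],[[0,0,-5],[0,0,0],0],[[0,0,0],[0,0,0],0],[[0,0,0],[0,0,0],0],[[0,0,0],[0,0,0],0]]' >/dev/null; python3 st.py; cat > rk.py <<'E'
from h import *
import sys
f=sys.argv[1]; o=robot.get_obs(); cap('wrist',f)
im,d,K,V=load(f);P=pts(d,K,V);Z=P[...,2]
th=np.radians(74.55);ey=np.array([np.cos(th),np.sin(th)]);ex=np.array([ey[1],-ey[0]]);c=np.array([567.,-188.8])
X=(P[...,:2]-c)@ex;Y=(P[...,:2]-c)@ey
t=(o['eef_pos'][:2]-c);print('TCP in rack',t@ex,t@ey)
zb=o['eef_pos'][2]-53.1+24.6
m=(abs(Z-zb)<3)&(abs(X-40)<12)&(abs(Y)<70)&(abs(Y-t@ey)>22)
for s in (m&(Y<0),m&(Y>0)):
    if s.sum()>5: print('blade x',np.percentile(X[s],[3,50,97]).round(2),'y',Y[s].min().round(1),Y[s].max().round(1),'z',np.median(Z[s]).round(2),'exp',zb)
# slot edges
hsv=cv2.cvtColor(im,cv2.COLOR_BGR2HSV)
for lo,hi in ((-54,-30),(-30,-15),(15,30),(30,54)):
    m=(Y>lo)&(Y<hi)&(abs(X-40)<25)&(Z<24)&(Z>-5)
    print(lo,[(x,round(float(np.median(Z[m&(abs(X-x)<.7)])),1) if (m&(abs(X-x)<.7)).any() else None) for x in range(24,60,2)])
E
python3 rk.py w18
```

```text
24.4333 [ 604.75 -197.72  103.31] [ 0.4 -0.4 -1.3] w 19.0
tilt [ 2.4e-03  1.0e-04 -1.0e+00] yaw 74.74
jig TCP 86.53 -368.54 F jig 0.4 -0.4
TCP in rack 38.76379682743459 1.456400786101531
blade x [35.5  37.95 41.36] y -53.0 -20.8 z 74.78 exp 74.81398587566883
blade x [35.18 37.64 41.14] y 23.5 56.6 z 74.84 exp 74.81398587566883
-54 [(24, 20.6), (26, 20.6), (28, 20.5), (30, 20.8), (32, 20.6), (34, None), (36, None), (38, 6.8), (40, 6.4), (42, 6.8), (44, 6.5), (46, 13.0), (48, None), (50, None), (52, None), (54, None), (56, None), (58, None)]
-30 [(24, 20.7), (26, 20.7), (28, 20.6), (30, 20.6), (32, 20.8), (34, None), (36, None), (38, 6.7), (40, 6.6), (42, 6.6), (44, 6.4), (46, 13.7), (48, 18.4), (50, None), (52, None), (54, None), (56, None), (58, None)]
15 [(24, 20.6), (26, 20.4), (28, 20.8), (30, 20.4), (32, 20.5), (34, None), (36, None), (38, 6.8), (40, 7.0), (42, 6.8), (44, 6.8), (46, 13.8), (48, None), (50, None), (52, None), (54, None), (56, None), (58, None)]
30 [(24, 20.6), (26, 20.8), (28, 20.8), (30, 20.9), (32, 20.7), (34, None), (36, None), (38, 6.6), (40, 6.8), (42, 6.8), (44, 6.8), (46, 13.5), (48, None), (50, None), (52, None), (54, None), (56, None), (58, None)]
```

View pics/w18.png

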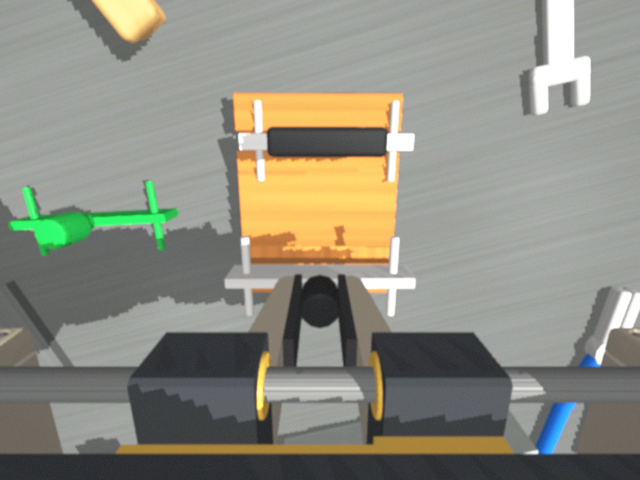

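```bash
python3 -m crank '[[[1.3,-0.4,-6],[0,0.002,-0.003],0],[[0,0,-8],[0,0,0],0],[[0,0,-4],[0,0,0],0],[[0,0,0],[0,0,0],0],[[0,0,0],[0,0,0],0]]' >/dev/null; python3 st.py; python3 rk.py w19 | head -3
```

```text
24.9 [ 606.68 -198.05   84.25] [-0.1 -0.  -1.5] w 19.0
tilt [ 1.6e-03 -3.0e-04 -1.0e+00] yaw 74.57
jig TCP 88.49 -368.66 F jig -0.1 -0.0
TCP in rack 40.714152442537504 1.6596126836889649
blade x [37.36 39.73 43.17] y -53.1 -20.7 z 55.74 exp 55.75220886490706
blade x [37.18 39.67 43.2 ] y 24.2 56.8 z 55.67 exp 55.75220886490706
```

```bash
python3 -m crank '[[[-0.6,0,-5],[0,0.001,0],0],[[0,0,-4],[0,0,0],0],[[0,0,0],[0,0,0],0],[[0,0,0],[0,0,0],0]]' >/dev/null; python3 st.py; python3 rk.py w20 | head -3;  python3 -m crank '[[[0,0,-4],[0,0,0],0],[[0,0,-3],[0,0,0],0],[[0,0,0],[0,0,0],0]]' >/dev/null; python3 st.py; python3 rk.py w21 | head -3
```

```text
25.2833 [ 605.96 -198.25   74.37] [ 0.4  0.4 -2.6] w 19.3
tilt [ 5.e-04 -3.e-04 -1.e+00] yaw 74.56
jig TCP 87.79 -368.94 F jig 0.3 0.5
TCP in rack 40.073199140213156 1.266746313672208
blade x [36.63 39.05 42.57] y -53.6 -21.4 z 45.81 exp 45.8687807382568
blade x [36.51 38.99 42.57] y 24.3 56.4 z 45.78 exp 45.8687807382568
25.5833 [ 606.17 -198.36   67.1 ] [-0.6 -0.  -1.3] w 19.2
tilt [ 1.1e-03 -6.0e-04 -1.0e+00] yaw 74.56
jig TCP 88.01 -369.02 F jig -0.6 -0.1
TCP in rack 40.30055279487449 1.2239337781045974
blade x [36.96 39.4  42.96] y -53.7 -21.5 z 38.57 exp 38.60029527218484
blade x [36.79 39.25 42.79] y 24.1 56.2 z 38.55 exp 38.60029527218484
```

```bash
python3 -m crank '[[[-0.2,0,-3],[0,0,0],0],[[0,0,0],[0,0,0],0],[[0,0,0],[0,0,0],0]]' >/dev/null; python3 st.py;  python3 -m crank '[[[0,0,-1],[0,0,0],0],[[0,0,0],[0,0,0],0]]' >/dev/null; python3 st.py;python3 -m crank '[[[0,0,-0.7],[0,0,0],0],[[0,0,0],[0,0,0],0]]' >/dev/null; python3 st.py; python3 rk.py w22 | head -3
```

```text
25.8833 [ 606.18 -198.4    64.09] [ 0.3  0.5 -1.6] w 19.3
tilt [ 1.4e-03 -7.0e-04 -1.0e+00] yaw 74.56
jig TCP 88.03 -369.06 F jig 0.3 0.6
26.05 [ 606.19 -198.41   63.06] [ 0.2  0.4 -2.8] w 19.3
tilt [ 1.5e-03 -7.0e-04 -1.0e+00] yaw 74.56
jig TCP 88.04 -369.07 F jig 0.1 0.4
26.2167 [ 606.24 -198.43   62.37] [ 0.5 -0.5 -1.3] w 19.3
tilt [ 1.6e-03 -7.0e-04 -1.0e+00] yaw 74.55
jig TCP 88.09 -369.09 F jig 0.6 -0.4
TCP in rack 40.39049002228904 1.1679078814649926
blade x [36.98 39.43 42.93] y -53.5 -21.8 z 33.84 exp 33.87093751916576
blade x [36.85 39.35 42.87] y 23.6 56.4 z 33.86 exp 33.87093751916576
```

```bash
python3 -m crank '[[[0,0,-0.4],[0,0,0],0],[[0,0,0],[0,0,0],0]]' >/dev/null; python3 st.py|sed -n 1p;  python3 -m crank '[[[0,0,0],[0,0,0],0.5],[[0,0,0],[0,0,0],0.5],[[0,0,0],[0,0,0],0.5],[[0,0,0],[0,0,0],0.5]]' >/dev/null; python3 st.py;python3 -m crank '[[[0,0,8],[0,0,0],0.5],[[0,0,20],[0,0,0],0.5],[[0,0,30],[0,0,0],0.5],[[10,0,30],[0,0,0],0.5],[[20,0,10],[0,0,0],0.5],[[0,0,0],[0,0,0],0.5],[[0,0,0],[0,0,0],0.5]]' >/dev/null; python3 st.py; python3 -c "
from h import *
cap('wrist','w23');cap('scene','c23');cap('side','s23')
im,d,K,V=load('w23');P=pts(d,K,V);z=P[...,2]
t=(z>60)&(z<72)&(abs(P[...,0]-605)<25)&(abs(P[...,1]+200)<25); print('knob',cv2.minEnclosingCircle(P[t][:,:2].astype(np.float32)),np.median(z[t]))
m=(z>29.5)&(z<38)&(abs(P[...,0]-605)<35)&(abs(P[...,1]+200)<70); Q=P[m]; print('blade',cv2.minAreaRect(Q[:,:2].astype(np.float32)),np.median(Q[:,2]))
"
```

```text
26.4333 [ 606.45 -198.5    62.21] [-0.9  0.3 -1.3] w 19.3
26.7667 [ 607.05 -198.69   62.86] [ 0.4 -0.4  0.7] w 43.7
tilt [ 0.0033 -0.0013 -1.    ] yaw 74.56
jig TCP 88.92 -369.26 F jig 0.5 -0.4
27.35 [ 635.9  -198.24  167.87] [-0.7 -0.4  0.1] w 46.1
tilt [ 1.6e-03 -7.0e-04 -1.0e+00] yaw 74.54
jig TCP 117.57 -365.82 F jig -0.6 -0.5
knob ((606.3525390625, -198.29840087890625), 10.009002685546875) 67.33991690431729
blade ((606.20849609375, -198.3290252685547), (110.01300811767578, 6.391724586486816), 74.86011505126953) 33.58299209526244
```

View pics/w23.png

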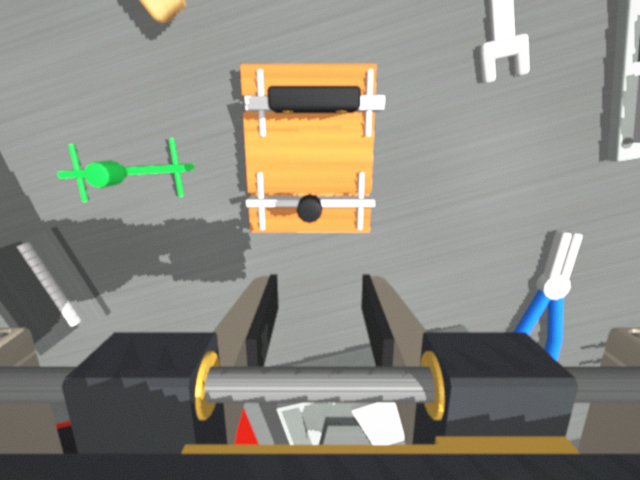

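View pics/c23.png

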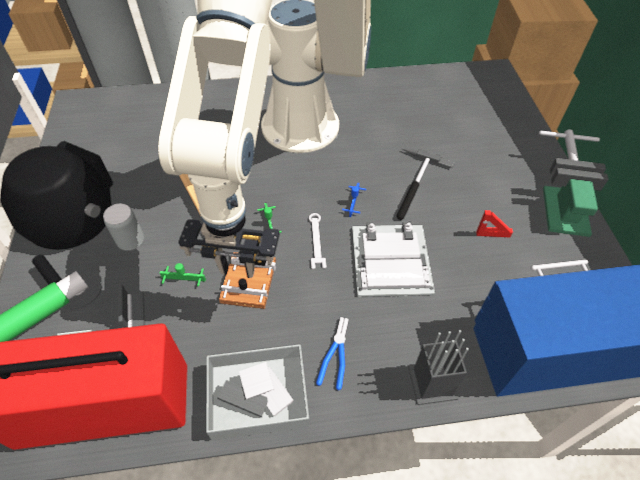

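The blade is back in its slot, with its back at about 33 mm and upright. There's time to spare, so I take a clean last look at the gap with the arm well clear.

```bash
python3 -m crank '[[[4,20,0],[0,0,0.016],0.5],[[4,37,0],[0,0,0.016],0.5],[[4,37,0],[0,0,0.016],0.5],[[4,37,0],[0,0,0.016],0.5],[[4,37,0],[0,0,0.016],0.5],[[4,37,0],[0,0,0.016],0.5],[[4,37,0],[0,0,0.016],0.5],[[4,37,0],[0,0,0.016],0.5],[[0,37,0],[0,0,0.016],0.5],[[0,25,0],[0,0,0.016],0.5],[[0,5,0],[0,0,0],0.5],[[0,0,0],[0,0,0],0.5]]' >/dev/null; python3 -m crank '[[[0,0,0],[0,0,0],0.5],[[0,0,0],[0,0,0],0.5],[[0,0,0],[0,0,0],0.5]]' >/dev/null; python3 st.py; python3 -c "
from h import *
cap('wrist','w24')"; python3 gap.py w24; python3 gap.py w14 | grep -E 'edge'
python3 - <<'E'
from h import *
o=np.array([556.9,177.8]);ex=np.array([.99461,-.1037]);ey=np.array([.1037,.99461])
# bevel-line fits
for f in ('w1','w11','w14','w24'):
    im,d,K,V=load(f);P=pts(d,K,V);Z=P[...,2]-.55;X=(P[...,:2]-o)@ex;Y=(P[...,:2]-o)@ey
    r=[]
    for a,b,sg in ((-7,2,-1),(3,16,1)):
        m=(abs(abs(Y)-62)<7)&(X>a)&(X<b)&(Z>24)&(Z<29)
        r.append(np.median(X[m]-sg*(Z[m]-23)*np.tan(np.pi/6)))
    print(f,'root faces',np.round(r,2),'gap',round(r[1]-r[0],2))
E
```

```text
28.75 [646.86 155.5  147.29] [0.4 0.6 0.3] w 46.0
tilt [-0.0339 -0.0059 -0.9994] yaw 83.69
jig TCP 91.79 -12.85 F jig 0.3 0.6
-68 [(-6, 30.7), (-5, 30.7), (-4, 30.1), (-3, 29.2), (-2, 26.9), (-1, 25.9), (0, 20.7), (1, 18.5), (2, 18.5), (3, 18.6), (4, 18.5), (5, 18.7), (6, 18.7), (7, 25.3), (8, 26.4), (9, 28.4), (10, 30.2), (11, 30.7), (12, 30.4), (13, 30.5), (14, 30.2), (15, 30.7), (16, 30.6), (17, 30.7), (18, 30.3), (19, 30.8)]
  clamped top edge -3.33 loose top edge 9.74
58 [(-6, 30.6), (-5, 30.8), (-4, 30.7), (-3, 29.4), (-2, 27.5), (-1, 26.0), (0, 23.4), (1, 18.6), (2, 18.5), (3, 18.5), (4, 18.4), (5, 18.1), (6, 18.8), (7, 25.0), (8, 26.5), (9, 28.8), (10, 29.9), (11, 30.8), (12, 31.0), (13, 30.5), (14, 30.7), (15, 30.2), (16, 30.5), (17, 30.4), (18, 30.9), (19, 30.8)]
  clamped top edge -2.85 loose top edge 9.83
outer edge 85.89
  clamped top edge -3.1 loose top edge 9.46
  clamped top edge -2.64 loose top edge 10.04
outer edge 85.67
w1 root faces [ 0.25 10.13] gap 9.88
w11 root faces [ 0.15 10.18] gap 10.03
w14 root faces [0.24 6.21] gap 5.97
w24 root faces [0.23 6.25] gap 6.03
```

View pics/w24.png

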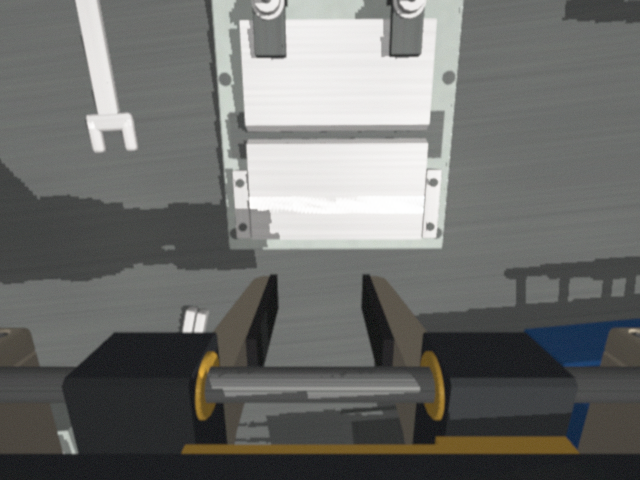

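The gap reads 6.03 mm, against 5.97 mm when nipped, and the robot is clear of everything. I hand the job in.

```bash
python3 -c "
from station import workorder
print(workorder.job_done())"
```

```text
the job is handed in; nothing more can be done
None
```

The root gap is set and the job is handed in at about 29 s. I put the 6 mm blade in at mid-length, nipped it with the loose plate, and drew it out through the jig's -y end. It is now back upright in the rack's +x slot, released.

**Last checks**
- **Gap:** it measured 5.97 mm when nipped and 6.03 mm after the draw, so it held.
- **Blade in the rack:** its bottom edge is about 9 mm up, the knob is within about 2 mm of the slot's centre, and the fingers are clear.
- **Everything else:** in the last scene picture the other things look where they were. I judged this by eye, not by measuring each one.

**What did not go smoothly**
- **First push:** the tool tilted about 6°, so I backed off, straightened it and pushed again. The plate then stood still under 13–15 N along the joint's x. The highest total wrist force was about 19 N, against the 22 N limit.
- **Nip force:** I could not read this directly. I took it from the plate refusing to move where 9–10 N had moved it before, and from the 6–8 N drag that followed.
- **Draw:** drag fell to about 1.5–2 N between 60 and 72 mm of travel. I leaned the blade about 2 N towards the loose plate, and it dragged at about 4 N from about 75 mm until it ran free near the end. The 1 N blade-to-plate contact that step 3 asks for is inferred from those readings.

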